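# Load a vial in the clamp station and latch its cam handle

## Robot

A 7-joint arm with a two-finger parallel gripper is mounted at the origin on a cart in front of the work surface, level with it; the furniture and walls round the work are solid. World frame = base frame: x ahead of the robot, y to its left, z up, the work surface at z = 0. Lengths are in m, angles in rad, forces in N, time in s.
With the tool pointing down it reaches from about 0.425 to 0.925 m from the base axis. Payload 6.8 kg.
Tool frame: the origin (TCP) lies at the very end of the fingers, on their centre line; the grasp point (between the pads) lies 19 mm behind it; y points along the fingers, z is the direction in which the jaws open and shut, and the axes are right-handed (so a half turn about y gives the same grasp; the last joint's range is limited). The gripper opens to 85 mm and grips with 20 to 120 N. Pads are 22 mm wide; open, the fingers measure 114 mm over their backs; the gripper's body (76 mm by 85 mm) begins 54 mm behind the grasp point. The pads swing forward as they close: fully open they stand 13 mm farther back than shut.
Start: joints at [1.233, 0.477, 0.022, 1.555, -0.011, 1.109, -0.083], TCP at [0.154, -0.657, 0.231] pointing down, gripper open.
Joint ranges: [-2.96, 2.96], [-0.34, 2.1], [-1.41, 1.46], [0.24, 2.44], [-1.37, 4.51], [0.17, 1.92], [-2.96, 2.96]. Speed limits (rad/s): [2.39, 2.39, 3.14, 3.14, 3.14, 3.14, 3.14].

## Interface

Orientations are given as a rotation vector (axis times angle).
In Python, from bench import r gives the robot as it stands.
- The arm moves only by the tool drive_tool, never from a script. Its argument "series" is a list of rows, each a list of 7 numbers: the shift along the tool's x, y, z in mm, then the turn, a rotation vector about the tool's x, y, z in degrees, then the finger opening in mm, from 0 to 85.4. In form: [[tx, ty, tz, wx, wy, wz, grip], ...]. A call has 1 to 5 rows; each row is the pose to reach, as a shift and turn from the pose measured when the call began, along the tool's axes at that moment; what a row does not reach only later rows make up. A row lasts 1/10 s, in which the tool goes at most 50 mm and 8.59 degrees, less where a joint would pass 70% of its speed; a pose out of reach is approached as far as the arm can. A call with a gripper value outside its range is refused whole. The fingers move at their own pace and stop on an object; "squeeze" is the grip in N (left out, the last holds). Time passes only in rows, so rows that repeat a pose let the fingers close. It gives the time, the measured TCP pose, the force and the opening at its end, in the units of the state.
- r.get_obs(): the state, without advancing time (a new reading comes with each control period).
- r.grab_frame(name): name is "side" or "top"; returns a dict with "frame" (384x512x3 uint8, blue, green, red), "intrinsics" (3x3 intrinsics, pixels), "rvec" (rotation vector, rad) and "tvec" (3), from world to camera coordinates, as OpenCV has them. Camera axes: x right, y down, z forward; pixel columns grow to the right and rows downward; lengths in m; the calibration is good to about 2 mm. A picture is of the moment at which its call begins. There is no depth.
- r.hand_in(): hands the job in, once; it reports no verdict.
The state is a dict: "clock": time; "joints": joint angles; "qvel": joint speeds; "tau": joint torques, N m; "tcp_pos": TCP position; "orientation": TCP orientation; "contact_force": force on the tool from outside, world axes, zero at the start; "moment": the same for the moment, N m; "grip_width": finger opening in m.
Only numpy, scipy, OpenCV 4.12 (cv2) and the standard library are available. Lean on these libraries where they do the work, as an engineer would, in place of code of your own. Each camera call takes 0.05 s, during which the arm holds its last target.

## Task

Stand the free vial upright and fully home in the white socket of the grey clamp station. Then swing the red handle round over the vial: it climbs a cam hump, and behind the hump it must come down into the low notch; press it down until it is fully home there, then let go. Feel your way and never lean on the handle with more than about 20 N, and leave the beaker and the timer where they are.

Things in the scene. Friction and masses are not known exactly. Their poses are not given: they have to be found in the camera images.
- station: Fixed vial clamp station: grey base plate 210 x 150 x 12 mm; origin at the centre of its underside, front is its -x side, z up. On its centre line stand the white socket (x = -15 mm) and the spindle (x = +55 mm), a post 26 mm wide and 114 mm high with a spring; a cam ring lies round it. Place and yaw vary.
- socket_mouth (a point): Centre of the mouth of the white socket (block 44 x 52 mm), 34 mm above the bench, 70 mm in front of the spindle. Round hole 28 mm wide, 16 mm deep, edge chamfered; floor 18 mm above the bench. A vial home in it has its centre 46 mm and its top 74 mm above the bench. With the handle open there is free room above.
- spindle (a point): Point on the vertical axis of the handle, on the base plate, 12 mm above the bench; axes as the station's. The cam ring is clamped at another angle each time: the notch's middle lies at a handle angle from -0.28 to +0.28, unmeasured. Turning to close, the ramp begins 0.85 rad and the hump ends 0.15 rad before it; play in the notch about 0.04 rad either way, then a hard stop.
- handle (a joint): Angle of the red handle about the spindle, rad. 0: the lever points to the station's -x, over the socket. It grows clockwise seen from above (1.57: it points to the station's +y, open). Starts at 1.3 to 1.6; to close, turn it counter-clockwise back towards 0. If it is held so that it cannot rise on the cam, it jams.
- knob (a point): Top centre of the handle's black upright knob (cylinder 18 mm wide, 46 mm high on the red lever, 130 mm from the spindle axis). Height above the bench: 135 mm open, about 143 on the hump, 132 or a little less home in the notch. The ramp takes about 4 to 12 N at the knob. Over the notch the spring drops it only to about 136 to 138; it sticks until pushed down, at the end with about 8 N, then stays.
- vial_center (a point): The free vial: white body, cream screw cap, 25 mm in diameter, 56 mm tall, about 22 g, standing upright on the bench to the right of the station; this point is half-way up on its axis. Keep the fingertips at least 20 mm above its foot, so that they stay clear of the socket.
- beaker: light grey beaker, 69 mm across, 83 mm tall, bystander; origin at the centre of its underside
- bench_timer: small white bench timer, 72x66x21 mm, bystander; origin at the centre of its underside

How it is judged:
On the way:
1. the vial stands fully home in the socket while the handle is still open (horizontal distance between vial_center and socket_mouth below 0.004 m and z of vial_center in the frame of station below 0.0485 m and angle between vial_center's own z axis and vertical below 0.1 rad and value of joint handle above 0.85 rad), for 0.2 s.
At the end, for the whole second after the job is handed in: The vial stands upright (within 0.1 rad) in the socket, within 4 mm of its axis and with its centre at most 2.5 mm above the home height of 46 mm; the handle lies across it, down in the notch: knob top at most 1.5 mm above its home height of 132 mm (horizontal distance between vial_center and socket_mouth below 0.004 m and z of vial_center in the frame of station below 0.0485 m and angle between vial_center's own z axis and vertical below 0.1 rad and z of knob in the frame of station below 0.1335 m and value of joint handle below 0.4 rad); the robot touches nothing.
It fails at once if the handle leans on the cam's ramp or stop with over 85 N there (25 N at the knob), or on the hump with over 70 N (contact force between handle and cam_c2 above 85 N or contact force between handle and cam_c3 above 70 N or contact force between handle and cam_c4 above 85 N).
It fails at once if the handle is pressed down into the notch with more than 35 N (contact force between handle and cam_c1 above 35 N).
It fails at once if the beaker or the bench timer is moved by more than 30 mm (distance of any of beaker, bench_timer from where it was at the start of the episode above 0.03 m).
It also fails if it takes over 72 s, if anything falls off the work surface, if the arm or the gripper's body presses on something with over 40 N, if the wrist force passes 120 N, or if a joint passes its speed limit or range.

## Working session

There is one attempt and no reset: what is moved stays moved. The work goes in short steps, Python scripts to look and compute and a tool call to move; the robot and the scene stay as the last step left them, time stands still between calls to the robot, and variables do not carry over. Pictures are saved under pics/ and viewed, and the job is handed in when it is done.

Besides the shell and the picture viewer there is one more tool, called after "Call:" as name(argument=value, ...) on one line, values as JSON. drive_tool: Moves the arm, as the interface text tells. Its arguments: {"type":"object","properties":{"series":{"type":"array","items":{"type":"array","items":{"type":"number"}}},"squeeze":{"type":"number"}},"required":["series"]}

```bash
ls; mkdir -p pics
python3 - <<'E'
from bench import r
import cv2
o=r.get_obs();print(o)
for n in("side","top"):
    f=r.grab_frame(n);cv2.imwrite(f"pics/{n}0.png",f["frame"]);print(n,f["intrinsics"],f["rvec"],f["tvec"])
E
```

```text
pics
{'clock': 0.0, 'joints': array([ 1.23288772,  0.47776687,  0.02237018,  1.55646518, -0.01147891,
        1.10930164, -0.08307326]), 'qvel': array([-0.00039667, -0.00013107,  0.00188142,  0.00026299,  0.00108017,
        0.00151428, -0.0007874 ]), 'tau': array([ 2.70537821e-04, -5.96452045e+01,  1.60841949e+00, -2.81199610e+01,
        1.25552362e-02,  9.17872967e-03, -1.61556965e-06]), 'tcp_pos': array([ 0.15358333, -0.65668169,  0.2303428 ]), 'orientation': array([-0.24277314,  2.10170407, -2.0979546 ]), 'contact_force': array([ 0.93076628, -0.43503649, -0.25686519]), 'moment': array([-0.0045315 ,  0.01609359,  0.00145317]), 'grip_width': 0.0854062395322674}
side [[482.0607104    0.         258.50828378]
 [  0.         482.0607104  192.9117071 ]
 [  0.           0.           1.        ]] [ 1.95589212 -0.14300637  0.11953425] [-0.56034856  0.07642498  1.10436461]
top [[498.94168697   0.         261.69819325]
 [  0.         498.94168697 191.89459632]
 [  0.           0.           1.        ]] [ 2.12710271 -2.17384789  0.179811  ] [-0.16540504  0.5693976   1.23997449]
```

View pics/side0.png

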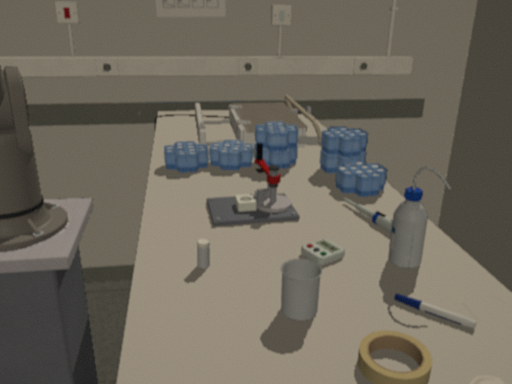

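View pics/top0.png

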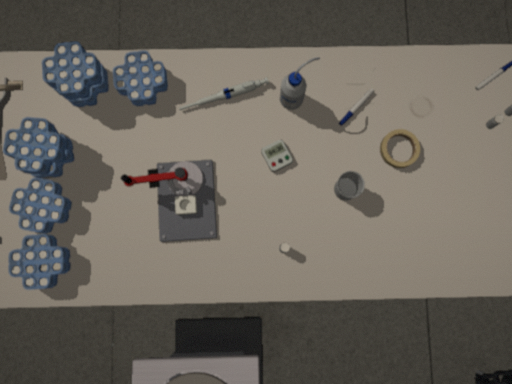

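```bash
cat > h.py <<'E'
import numpy as np,cv2
from scipy.spatial.transform import Rotation as R
def cam(f):
    return np.array(f["intrinsics"]),cv2.Rodrigues(np.array(f["rvec"],float))[0],np.array(f["tvec"],float).reshape(3)
def ray(f,u,v):
    K,Rm,t=cam(f);d=Rm.T@np.linalg.solve(K,[u,v,1.]);return -Rm.T@t,d
def plane(f,u,v,z):
    c,d=ray(f,u,v);return c+d*(z-c[2])/d[2]
def proj(f,P):
    K,Rm,t=cam(f);p=K@(Rm@np.array(P,float)+t);return p[:2]/p[2]
def tri(f1,p1,f2,p2):
    c1,d1=ray(f1,*p1);c2,d2=ray(f2,*p2);d1/=np.linalg.norm(d1);d2/=np.linalg.norm(d2)
    A=np.stack([d1,-d2],1);s=np.linalg.lstsq(A,c2-c1,rcond=None)[0]
    a=c1+s[0]*d1;b=c2+s[1]*d2;return (a+b)/2,np.linalg.norm(a-b)
E
python3 - <<'E'
import cv2
t=cv2.imread("pics/top0.png");s=cv2.imread("pics/side0.png")
a=cv2.resize(t[150:270,110:310],None,fx=4,fy=4,interpolation=cv2.INTER_CUBIC)
cv2.imwrite("pics/tz.png",a)
b=cv2.resize(s[135:285,170:350],None,fx=4,fy=4,interpolation=cv2.INTER_CUBIC)
cv2.imwrite("pics/sz.png",b)
E
```

```text
(no output)
```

View pics/tz.png

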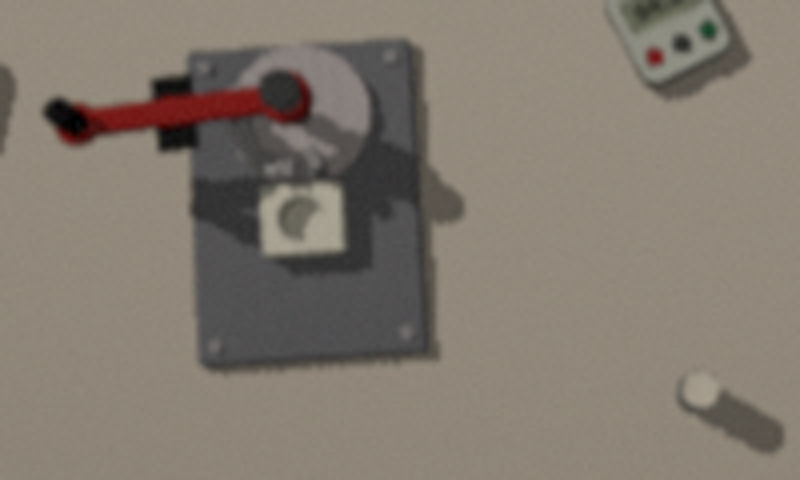

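View pics/sz.png

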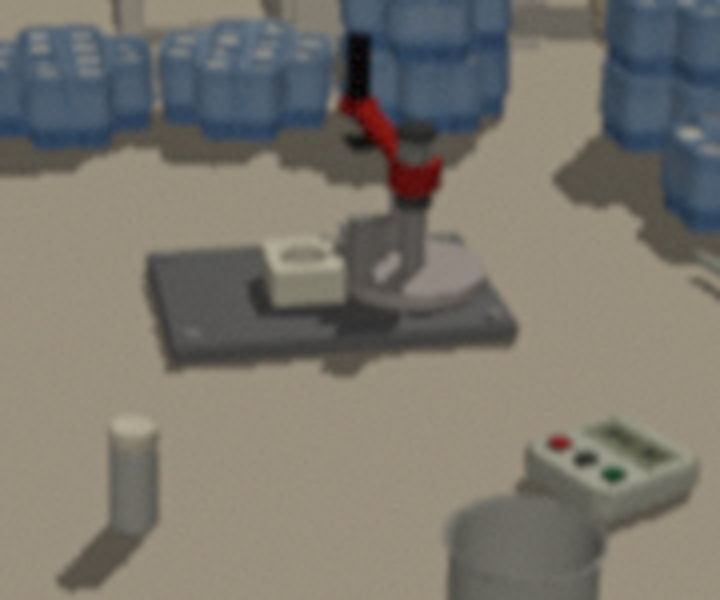

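Run:
```python
from h import *
from bench import r
ft=r.grab_frame("top");fs=r.grab_frame("side")
T=lambda x,y:(110+(x+.5)/4-.5,150+(y+.5)/4-.5)
S=lambda x,y:(170+(x+.5)/4-.5,135+(y+.5)/4-.5)
for l in [[(192,54),(411,41),(425,350),(204,362)]]:
    P=np.array([plane(ft,*T(*p),.012) for p in l]);print(P.round(4));c=P.mean(0);print("c",c, [np.linalg.norm(P[i]-P[i-1]).round(4) for i in range(4)])
    fx=(P[0]+P[1]-P[2]-P[3]);print("yaw station x",np.arctan2(fx[1],fx[0]))
    ly=(P[0]-P[1]+P[3]-P[2]);print("yaw from y",np.arctan2(-ly[0],ly[1]))
P=np.array([plane(ft,*T(*p),.034) for p in [(260,188),(343,183),(346,249),(264,256)]]);print("sock",P.mean(0),[np.linalg.norm(P[i]-P[i-1]).round(4) for i in range(4)])
print("sock tri",tri(ft,T(302,219),fs,S(305,253)))
print("spindle top",tri(ft,T(281,92),fs,S(417,130)), plane(ft,*T(281,92),.126))
print("knob",tri(ft,T(55,106),fs,S(358,36)),plane(ft,*T(53,104),.135))
print("vial",plane(ft,*T(701,390),.056),plane(fs,*S(133,427),.056),tri(ft,T(701,390),fs,S(133,427)))
# masks: vial cap in top
hsv=cv2.cvtColor(ft["frame"],cv2.COLOR_BGR2HSV)
print(ft["frame"][247,285],ft["frame"][205,178],ft["frame"][250,270],ft["frame"][220,180])
g=cv2.cvtColor(ft["frame"],cv2.COLOR_BGR2GRAY)
m=(g>165).astype(np.uint8);n,l,st,ce=cv2.connectedComponentsWithStats(m)
for i in range(1,n):
    if st[i,4]>20: print(st[i],ce[i])
```

```text
[[ 0.6535  0.0961  0.012 ]
 [ 0.6594 -0.049   0.012 ]
 [ 0.4541 -0.0565  0.012 ]
 [ 0.4495  0.0866  0.012 ]]
c [0.55411498 0.01930637 0.012     ] [np.float64(0.2042), np.float64(0.1453), np.float64(0.2055), np.float64(0.1432)]
yaw station x 0.04127711454083071
yaw from y 0.03668394096334657
sock [0.53878057 0.01945458 0.034     ] [np.float64(0.0443), np.float64(0.0536), np.float64(0.043), np.float64(0.0527)]
sock tri (array([0.53847312, 0.02006539, 0.03553055]), np.float64(0.00014083058017555855))
spindle top (array([0.60701594, 0.02236011, 0.11243637]), np.float64(0.0001145397320496302)) [0.60443397 0.02035403 0.126     ]
knob (array([0.59416567, 0.1543023 , 0.13385105]), np.float64(0.005773735629169578)) [0.59810537 0.15500058 0.135     ]
vial [ 0.42253085 -0.23248178  0.056     ] [ 0.42041362 -0.23319643  0.056     ] (array([ 0.42149144, -0.23248439,  0.0556561 ]), np.float64(0.002104398085611025))
[140 154 164] [141 157 163] [122 135 145] [82 80 81]
```

```bash
cat >> h.py <<'E'
def to(o,p,yaw=None):
    """shift in tool axes (mm) to reach world p; turn about tool y making tool z lie at horizontal yaw, tool down"""
    M=R.from_rotvec(o["orientation"]).as_matrix()
    s=M.T@(np.array(p)-o["tcp_pos"])*1000
    w=np.zeros(3)
    if yaw is not None:
        zz=np.array([np.cos(yaw),np.sin(yaw),0]);yy=np.array([0,0,-1.])
        if zz@M[:,2]<0: zz=-zz
        Mt=np.stack([np.cross(yy,zz),yy,zz],1)
        w=np.degrees(R.from_matrix(M.T@Mt).as_rotvec())
    return s.round(1),w.round(2)
def st(o):
    M=R.from_rotvec(o["orientation"]).as_matrix()
    print("t",round(o["clock"],2),"tcp",o["tcp_pos"].round(4),"F",o["contact_force"].round(1),"Mo",o["moment"].round(2),"w",round(o["grip_width"],4));print(M.round(3));print("q",o["joints"].round(2))
E
python3 - <<'E'
from h import *
from bench import r
o=r.get_obs();st(o)
for yaw in (0,np.pi/2,.04):
  print(to(o,[.4215,-.233,.12],yaw))
E
```

```text
t 0.2 tcp [ 0.1536 -0.6569  0.2307] F [ 0.1 -0.2  0.6] Mo [-0.01  0.06  0.02] w 0.0853
[[-0.974 -0.     0.228]
 [-0.228  0.001 -0.974]
 [ 0.    -1.    -0.001]]
q [ 1.23  0.48  0.02  1.56 -0.01  1.11 -0.08]
(array([-357.4,  111.1, -351.6]), array([ 6.000e-02, -7.683e+01, -4.000e-02]))
(array([-357.4,  111.1, -351.6]), array([6.000e-02, 1.317e+01, 1.000e-02]))
(array([-357.4,  111.1, -351.6]), array([ 6.000e-02, -7.913e+01, -4.000e-02]))
```

Call:
drive_tool(series=[[-70, 22, -70, 0, 10.9, 0, 60], [-140, 44, -140, 0, 10.9, 0, 60], [-210, 66, -210, 0, 10.9, 0, 60], [-280, 88, -280, 0, 10.9, 0, 60], [-357, 100, -352, 0, 10.9, 0, 60]])

```text
clock: 0.7
tcp_pos: [0.2834, -0.4479, 0.178]
orientation: [-0.044, 2.203, -2.2]
contact_force: [0.8, -0.5, 0.0]
grip_width: 0.06
```

Run:
```python
from h import *
from bench import r
o=r.get_obs();st(o)
print(to(o,[.4215,-.233,.09],np.pi/2+.04),to(o,[.4215,-.233,.026],np.pi/2+.04))
```

```text
t 0.7 tcp [ 0.2834 -0.4479  0.178 ] F [ 0.8 -0.5  0. ] Mo [-0.04 -0.05  0.02] w 0.06
[[-0.999 -0.     0.039]
 [-0.039  0.001 -0.999]
 [ 0.    -1.    -0.001]]
q [ 0.91  0.3  -0.02  1.95  0.01  0.89 -0.65]
(array([-146.5,   88.2, -209.2]), array([ 0.07, -0.04,  0.03])) (array([-146.5,  152.2, -209.1]), array([ 0.07, -0.04,  0.03]))
```

Call:
drive_tool(series=[[-147, 88, -209, 0, 0, 0, 55], [-147, 88, -209, 0, 0, 0, 55], [-147, 88, -209, 0, 0, 0, 55], [-147, 88, -209, 0, 0, 0, 55], [-147, 88, -209, 0, 0, 0, 55]])

```text
clock: 1.2
tcp_pos: [0.4115, -0.2494, 0.0971]
orientation: [-0.043, 2.203, -2.201]
contact_force: [1.0, -2.0, 0.3]
grip_width: 0.0549
```

Call:
drive_tool(series=[[0, 0, 0, 0, 0, 0, 55], [0, 0, 0, 0, 0, 0, 55]])

```text
clock: 1.4
tcp_pos: [0.4119, -0.2479, 0.0967]
orientation: [-0.048, 2.202, -2.198]
contact_force: [-0.9, -0.5, -0.8]
grip_width: 0.0551
```

Run:
```python
from h import *
from bench import r
o=r.get_obs();st(o)
print(to(o,[.4215,-.233,.026],np.pi/2+.04))
for n in("side","top"):
    f=r.grab_frame(n)
    u,v=proj(f,[.4215,-.233,.04]);u=int(u);v=int(v);print(n,u,v,proj(f,o["tcp_pos"]))
    a=cv2.resize(f["frame"][v-60:v+60,u-60:u+60],None,fx=4,fy=4,interpolation=cv2.INTER_CUBIC);cv2.imwrite(f"pics/{n}1.png",a)
a=[cv2.imread(f"pics/{n}1.png") for n in("side","top")];cv2.imwrite("pics/b1.png",cv2.resize(np.hstack(a),(800,400)))
```

```text
t 1.4 tcp [ 0.4119 -0.2479  0.0967] F [-0.9 -0.5 -0.8] Mo [-0.05  0.06  0.06] w 0.0551
[[-0.999 -0.001  0.043]
 [-0.043  0.002 -0.999]
 [ 0.001 -1.    -0.002]]
q [ 0.52  0.35 -0.12  2.12  0.07  0.67 -1.18]
(array([-10.3,  70.7, -14.4]), array([0.09, 0.15, 0.04]))
side 203 248 [198.13241923 226.05887063]
top 284 247 [292.38848034 250.69577727]
```

View pics/b1.png

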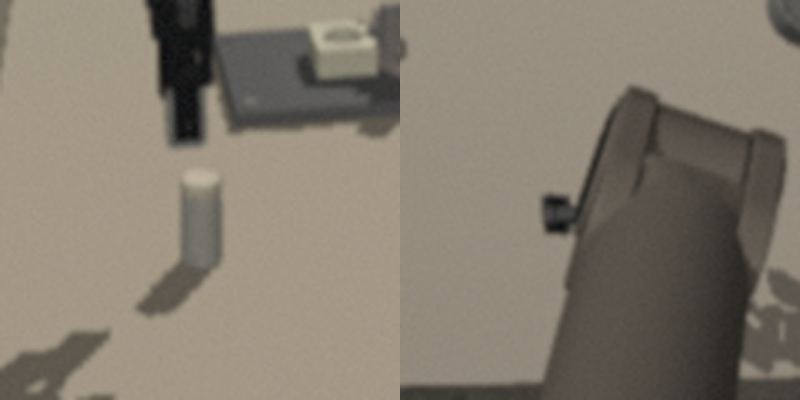

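Call:
drive_tool(series=[[-10.3, 0, -14.4, 0, 0, 0, 55], [-10.3, 0, -14.4, 0, 0, 0, 55], [-10.3, 25, -14.4, 0, 0, 0, 50], [-10.3, 50, -14.4, 0, 0, 0, 50], [-10.3, 68, -14.4, 0, 0, 0, 50]])

```text
clock: 2.0
tcp_pos: [0.4196, -0.2374, 0.0285]
orientation: [-0.039, 2.203, -2.204]
contact_force: [0.1, 0.4, -0.0]
grip_width: 0.0503
```

Call:
drive_tool(series=[[0, 0, 0, 0, 0, 0, 45], [0, 0, 0, 0, 0, 0, 40]])

```text
clock: 2.2
tcp_pos: [0.4188, -0.2388, 0.0288]
orientation: [-0.038, 2.204, -2.206]
contact_force: [-0.4, 0.8, 0.7]
grip_width: 0.0401
```

Run:
```python
from h import *
from bench import r
o=r.get_obs();st(o)
print(to(o,[.4215,-.233,.027],np.pi/2+.04))
f=r.grab_frame("side")
a=cv2.resize(f["frame"][200:290,150:260],None,fx=6,fy=6,interpolation=cv2.INTER_CUBIC);cv2.imwrite("pics/s2.png",a)
```

```text
t 2.2 tcp [ 0.4188 -0.2388  0.0288] F [-0.4  0.8  0.7] Mo [ 0.   -0.01 -0.01] w 0.0401
[[-0.999 -0.001  0.033]
 [-0.033 -0.001 -0.999]
 [ 0.001 -1.     0.001]]
q [ 0.48  0.48 -0.11  2.15  0.1   0.52 -1.25]
(array([-2.9,  1.8, -5.7]), array([-0.04, -0.39,  0.06]))
```

View pics/s2.png

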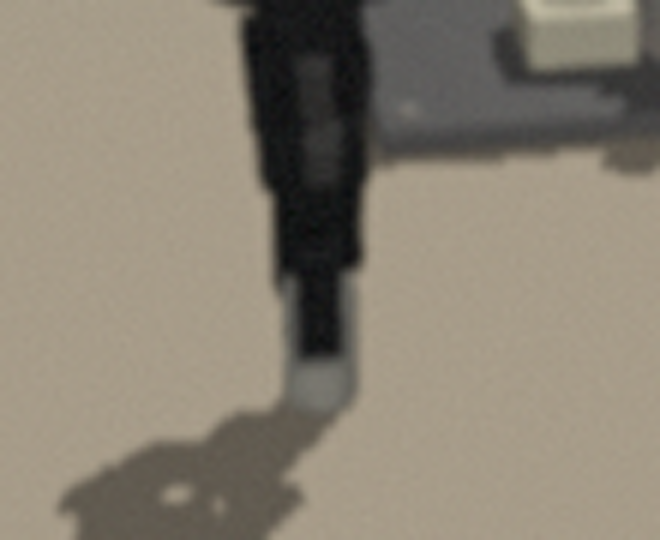

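Call:
drive_tool(series=[[-1.5, 1.5, -6, 0, 0, 0, 40], [-1.5, 1.5, -6, 0, 0, 0, 40], [-1.5, 1.5, -6, 0, 0, 0, 30], [-1.5, 1.5, -6, 0, 0, 0, 20], [-1.5, 1.5, -6, 0, 0, 0, 15]], squeeze=30)

```text
clock: 2.75
tcp_pos: [0.4213, -0.2326, 0.0283]
orientation: [-0.036, 2.202, -2.205]
contact_force: [-0.7, 1.6, 5.8]
grip_width: 0.0227
```

Call:
drive_tool(series=[[0, 0, 0, 0, 0, 0, 15], [0, 0, 0, 0, 0, 0, 15], [0, 0, 0, 0, 0, 0, 15]])

```text
clock: 3.05
tcp_pos: [0.4214, -0.2327, 0.0283]
orientation: [-0.036, 2.202, -2.205]
contact_force: [-0.0, 0.4, 2.8]
grip_width: 0.0227
```

Run:
```python
from h import *
from bench import r
o=r.get_obs();st(o)
print(to(o,[.4215,-.233,.027],np.pi/2+.04))
f=r.grab_frame("side")
a=cv2.resize(f["frame"][200:290,150:260],None,fx=6,fy=6,interpolation=cv2.INTER_CUBIC);cv2.imwrite("pics/s3.png",a)
```

```text
t 3.05 tcp [ 0.4214 -0.2327  0.0283] F [-0.   0.4  2.8] Mo [ 0.11  0.01 -0.05] w 0.0227
[[-0.999  0.001  0.034]
 [-0.034 -0.002 -0.999]
 [-0.001 -1.     0.002]]
q [ 0.46  0.48 -0.11  2.15  0.1   0.51 -1.26]
(array([-0.1,  1.3,  0.3]), array([-0.09, -0.35, -0.07]))
```

View pics/s3.png

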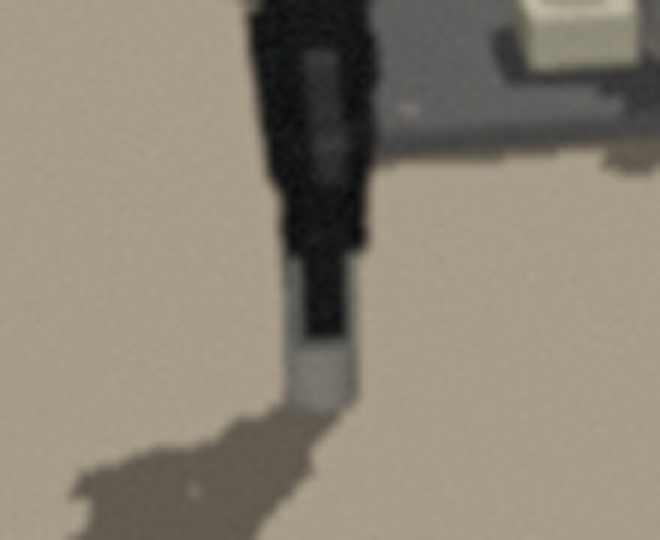

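Call:
drive_tool(series=[[0, -40, 0, 0, 0, 0, 15], [0, -75, 0, 0, 0, 0, 15], [-30, -75, -50, 0, 0, 0, 15], [-55, -75, -95, 0, 0, 0, 15], [-80, -75, -140, 0, 0, 0, 15]])

```text
clock: 3.6
tcp_pos: [0.492, -0.099, 0.1036]
orientation: [-0.033, 2.202, -2.206]
contact_force: [1.4, -0.5, -0.7]
grip_width: 0.0227
```

Run:
```python
from h import *
from bench import r
o=r.get_obs();st(o)
print(to(o,[.539,.0195,.100],np.pi/2+.04))
```

```text
t 3.6 tcp [ 0.492  -0.099   0.1036] F [ 1.4 -0.5 -0.7] Mo [-0.04 -0.06  0.03] w 0.0227
[[-0.999  0.002  0.032]
 [-0.032 -0.002 -0.999]
 [-0.002 -1.     0.002]]
q [ 0.21  0.37 -0.17  2.07  0.1   0.71 -1.56]
(array([ -50.8,    3.5, -117. ]), array([-0.11, -0.46, -0.12]))
```

Call:
drive_tool(series=[[-20, 0, -45, 0, -0.4, 0, 15], [-40, 0, -85, 0, -0.4, 0, 15], [-50.8, 0, -117, 0, -0.4, 0, 15], [-50.8, 2, -117, 0, -0.4, 0, 15], [-50.8, 3, -117, 0, -0.4, 0, 15]])

```text
clock: 4.1
tcp_pos: [0.5387, 0.0202, 0.0999]
orientation: [-0.044, 2.198, -2.203]
contact_force: [0.0, -0.8, 0.4]
grip_width: 0.0227
```

Run:
```python
from h import *
from bench import r
o=r.get_obs();st(o)
print(to(o,[.539,.0195,.065],np.pi/2+.04))
f=r.grab_frame("side")
a=cv2.resize(f["frame"][140:240,190:320],None,fx=6,fy=6,interpolation=cv2.INTER_CUBIC);cv2.imwrite("pics/s4.png",a)
f=r.grab_frame("top")
a=cv2.resize(f["frame"][150:270,110:270],None,fx=5,fy=5,interpolation=cv2.INTER_CUBIC);cv2.imwrite("pics/t4.png",a)
```

```text
t 4.1 tcp [0.5387 0.0202 0.0999] F [ 0.  -0.8  0.4] Mo [-0.02  0.04  0.02] w 0.0227
[[-0.999  0.001  0.041]
 [-0.041 -0.002 -0.999]
 [-0.001 -1.     0.002]]
q [-0.    0.43 -0.19  1.98  0.12  0.74 -1.79]
(array([-0.3, 34.9,  0.6]), array([-0.12,  0.05, -0.05]))
```

View pics/s4.png

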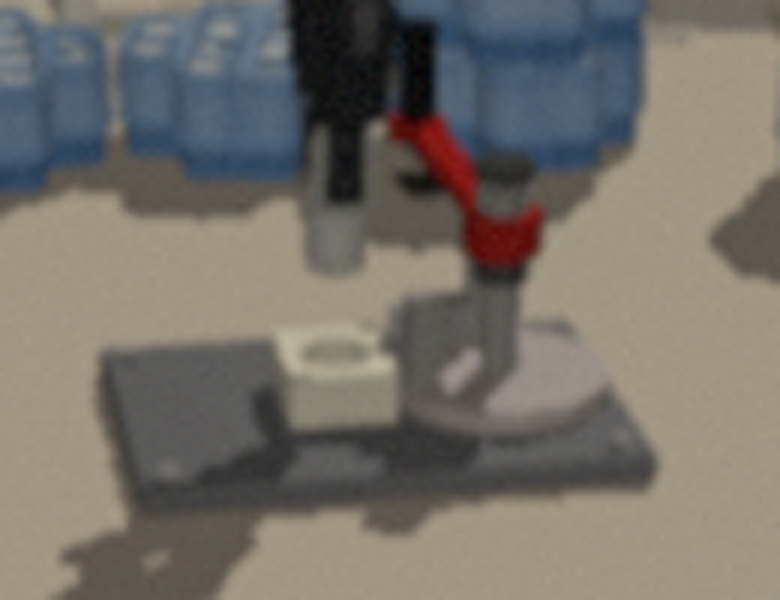

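View pics/t4.png

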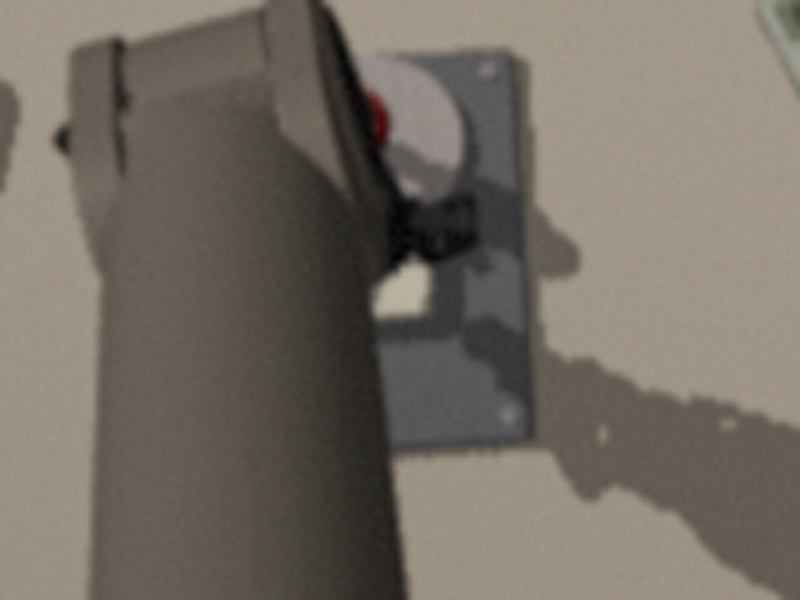

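Call:
drive_tool(series=[[0, 15, 0.6, 0, 0, 0, 15], [0, 28, 0.6, 0, 0, 0, 15], [0, 34, 0.6, 0, 0, 0, 15], [0, 37, 0.6, 0, 0, 0, 15], [0, 38, 0.6, 0, 0, 0, 15]])

```text
clock: 4.7
tcp_pos: [0.5381, 0.0169, 0.0617]
orientation: [-0.041, 2.199, -2.206]
contact_force: [-0.6, -1.4, 1.5]
grip_width: 0.0225
```

Run:
```python
from h import *
from bench import r
o=r.get_obs();st(o)
print(to(o,[.539,.0195,.0463],np.pi/2+.04))
f=r.grab_frame("side")
a=cv2.resize(f["frame"][160:230,200:290],None,fx=8,fy=8,interpolation=cv2.INTER_CUBIC);cv2.imwrite("pics/s5.png",a)
```

```text
t 4.7 tcp [0.5381 0.0169 0.0617] F [-0.6 -1.4  1.5] Mo [-0.24  0.26  0.01] w 0.0225
[[-0.999 -0.     0.037]
 [-0.037 -0.003 -0.999]
 [ 0.    -1.     0.003]]
q [-0.01  0.49 -0.18  2.01  0.14  0.66 -1.81]
(array([-1. , 15.4, -2.7]), array([-0.18, -0.18,  0.02]))
```

View pics/s5.png

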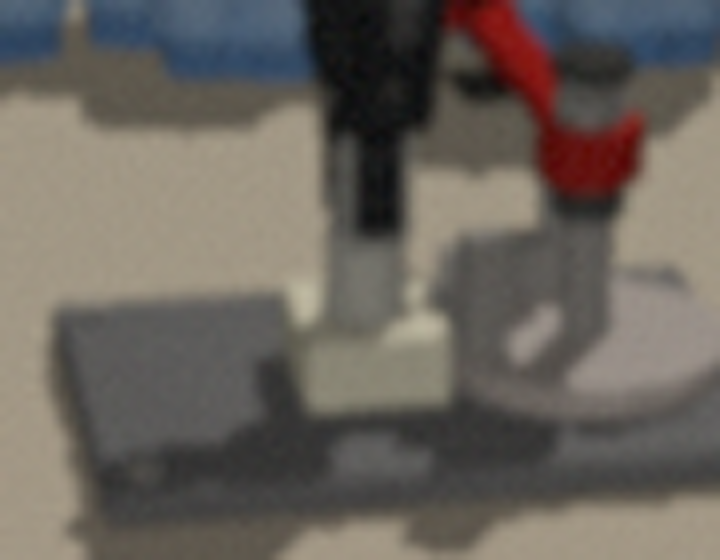

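Call:
drive_tool(series=[[-0.5, -3, -3, 0, 0, 0, 15], [-0.5, -3, -3, 0, 0, 0, 15], [-0.5, -3, -3, 0, 0, 0, 15], [-0.5, -2, -3, 0, 0, 0, 15]])

```text
clock: 5.15
tcp_pos: [0.5388, 0.0202, 0.0642]
orientation: [-0.04, 2.199, -2.206]
contact_force: [-0.3, -0.1, 0.4]
grip_width: 0.0226
```

Run:
```python
from h import *
from bench import r
o=r.get_obs();st(o)
print(to(o,[.5388,.0195,.0463],np.pi/2+.04))
f=r.grab_frame("side")
a=cv2.resize(f["frame"][160:230,200:290],None,fx=8,fy=8,interpolation=cv2.INTER_CUBIC);cv2.imwrite("pics/s6.png",a)
```

```text
t 5.15 tcp [0.5388 0.0202 0.0642] F [-0.3 -0.1  0.4] Mo [-0.03  0.06 -0.  ] w 0.0226
[[-0.999  0.001  0.037]
 [-0.037 -0.003 -0.999]
 [-0.001 -1.     0.003]]
q [-0.01  0.49 -0.18  2.    0.14  0.66 -1.82]
(array([ 0.1, 17.9,  0.6]), array([-0.17, -0.17, -0.05]))
```

View pics/s6.png

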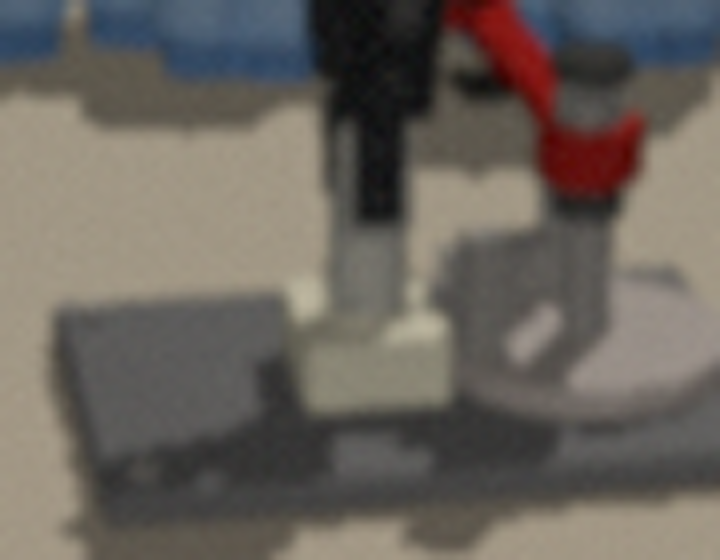

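Call:
drive_tool(series=[[0, 2, 0, 0, 0, 0, 15], [0, 3.5, 0, 0, 0, 0, 15], [0, 5, 0, 0, 0, 0, 15], [0, 5, 0, 0, 0, 0, 15]])

```text
clock: 5.6
tcp_pos: [0.5383, 0.02, 0.0585]
orientation: [-0.041, 2.2, -2.206]
contact_force: [-0.8, -0.3, -0.2]
grip_width: 0.0225
```

Run:
```python
from h import *
from bench import r
o=r.get_obs();st(o)
print(to(o,[.5388,.0195,.0463],np.pi/2+.04))
```

```text
t 5.6 tcp [0.5383 0.02   0.0585] F [-0.8 -0.3 -0.2] Mo [ 0.    0.05 -0.02] w 0.0225
[[-0.999 -0.     0.037]
 [-0.037 -0.003 -0.999]
 [ 0.    -1.     0.003]]
q [-0.01  0.49 -0.18  2.01  0.14  0.65 -1.82]
(array([-0.4, 12.2,  0.5]), array([-0.18, -0.18,  0.02]))
```

Foot is 4 mm below the mouth with no contact, so it is in the hole. Continuing.

Call:
drive_tool(series=[[0, 2, 0, 0, 0, 0, 15], [0, 4, 0, 0, 0, 0, 15], [0, 6, 0, 0, 0, 0, 15], [0, 8, 0, 0, 0, 0, 15], [0, 10, 0, 0, 0, 0, 15]])

```text
clock: 6.1
tcp_pos: [0.5383, 0.02, 0.0483]
orientation: [-0.041, 2.2, -2.206]
contact_force: [0.4, -0.2, 0.4]
grip_width: 0.0225
```

Call:
drive_tool(series=[[0, 1, 0, 0, 0, 0, 15], [0, 2, 0, 0, 0, 0, 15], [0, 3, 0, 0, 0, 0, 15]])

```text
clock: 6.4
tcp_pos: [0.5388, 0.02, 0.0461]
orientation: [-0.04, 2.199, -2.206]
contact_force: [-3.6, 0.2, 15.0]
grip_width: 0.0224
```

Run:
```python
from h import *
from bench import r
o=r.get_obs();st(o)
print(to(o,[.5388,.0195,.0463],np.pi/2+.04))
```

```text
t 6.4 tcp [0.5388 0.02   0.0461] F [-3.6  0.2 15. ] Mo [0.07 0.83 0.03] w 0.0224
[[-0.999  0.     0.037]
 [-0.037 -0.003 -0.999]
 [-0.    -1.     0.003]]
q [-0.02  0.52 -0.17  2.01  0.15  0.63 -1.82]
(array([ 0. , -0.2,  0.5]), array([-0.19, -0.18, -0.01]))
```

Call:
drive_tool(series=[[0, -0.5, 0, 0, 0, 0, 15], [0, -0.5, 0, 0, 0, 0, 30], [0, -0.5, 0, 0, 0, 0, 45], [0, -0.5, 0, 0, 0, 0, 50], [0, -3, 0, 0, 0, 0, 50]])

```text
clock: 6.9
tcp_pos: [0.5384, 0.02, 0.0488]
orientation: [-0.041, 2.199, -2.207]
contact_force: [0.8, 0.3, -0.9]
grip_width: 0.0497
```

Call:
drive_tool(series=[[0, -20, 0, 0, 0, 0, 50], [0, -50, 0, 0, 0, 0, 50], [0, -90, 0, 0, 0, 0, 50], [0, -120, 0, 0, 0, 0, 50], [0, -150, 0, 0, 0, 0, 50]])

```text
clock: 7.4
tcp_pos: [0.5384, 0.0205, 0.2005]
orientation: [-0.041, 2.199, -2.206]
contact_force: [0.8, -0.2, -0.7]
grip_width: 0.0501
```

Run:
```python
from h import *
from bench import r
o=r.get_obs();st(o)
f=r.grab_frame("side")
a=cv2.resize(f["frame"][140:230,200:300],None,fx=6,fy=6,interpolation=cv2.INTER_CUBIC);cv2.imwrite("pics/s7.png",a)
g=r.grab_frame("top")
a=cv2.resize(g["frame"][150:270,110:270],None,fx=5,fy=5,interpolation=cv2.INTER_CUBIC);cv2.imwrite("pics/t7.png",a)
for z in(.018,.046,.074): print(z,(proj(f,[.5388,.0195,z])-[200,140])*6+2.5)
```

```text
t 7.4 tcp [0.5384 0.0205 0.2005] F [ 0.8 -0.2 -0.7] Mo [ 0.03 -0.02  0.02] w 0.0501
[[-0.999  0.     0.037]
 [-0.037 -0.003 -0.999]
 [-0.    -1.     0.003]]
q [ 0.02  0.3  -0.21  1.9   0.08  0.95 -1.76]
0.018 [278.60054035 389.26298498]
0.046 [279.06404007 326.70042913]
0.074 [279.53590217 263.00913   ]
```

View pics/s7.png

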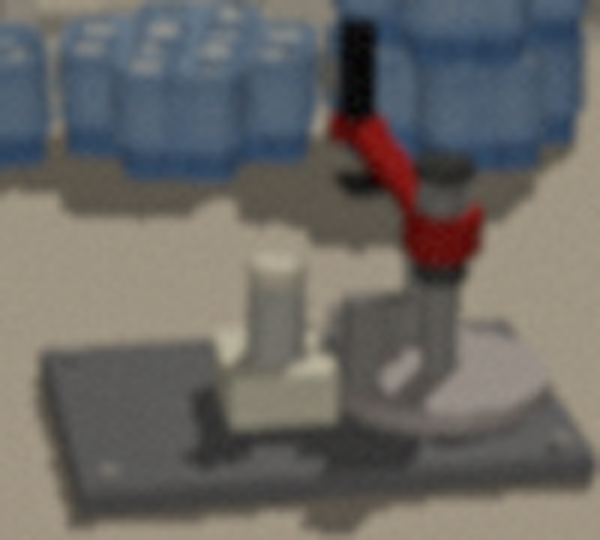

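View pics/t7.png

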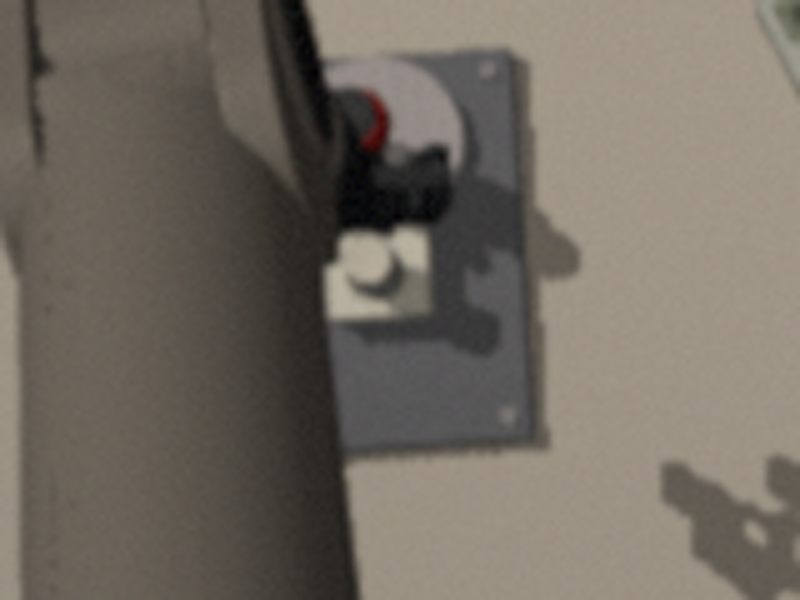

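Call:
drive_tool(series=[[0, 0, 0, 0, -8.5, 0, 45], [-10, 0, -30, 0, -17, 0, 45], [-20, 0, -60, 0, -25.5, 0, 45], [-30, 0, -90, 0, -34, 0, 45], [-50, 0, -125, 0, -42, 0, 45]])

```text
clock: 8.0
tcp_pos: [0.5857, 0.1477, 0.2025]
orientation: [-0.717, 1.76, -1.771]
contact_force: [0.6, -0.6, 0.5]
grip_width: 0.0448
```

Call:
drive_tool(series=[[0, 0, 0, 0, -8.5, 0, 45], [0, 0, 0, 0, -17, 0, 45], [0, 0, 0, 0, -25.5, 0, 45], [0, 0, 0, 0, -34, 0, 45], [0, 0, 0, 0, -42, 0, 45]])

```text
clock: 8.5
tcp_pos: [0.5852, 0.1476, 0.2015]
orientation: [-1.181, 1.246, -1.256]
contact_force: [-0.0, 0.0, -0.2]
grip_width: 0.0449
```

Run:
```python
from h import *
from bench import r
o=r.get_obs();st(o)
print(to(o,[.596,.152,.16],.09))
f=r.grab_frame("side")
a=cv2.resize(f["frame"][100:230,190:320],None,fx=4,fy=4,interpolation=cv2.INTER_CUBIC)
g=r.grab_frame("top")
b=cv2.resize(g["frame"][140:270,80:210],None,fx=4,fy=4,interpolation=cv2.INTER_CUBIC);cv2.imwrite("pics/b8.png",cv2.resize(np.hstack([a,b]),(800,400)))
```

```text
t 8.5 tcp [0.5852 0.1476 0.2015] F [-0.   0.  -0.2] Mo [-0.   -0.   -0.02] w 0.0449
[[-0.057  0.004  0.998]
 [-0.998 -0.004 -0.057]
 [ 0.004 -1.     0.004]]
q [ 0.04  0.44 -0.52  1.74  0.26  1.03 -0.63]
(array([-5.2, 41.5, 10.3]), array([-0.24, -8.41,  0.23]))
```

View pics/b8.png

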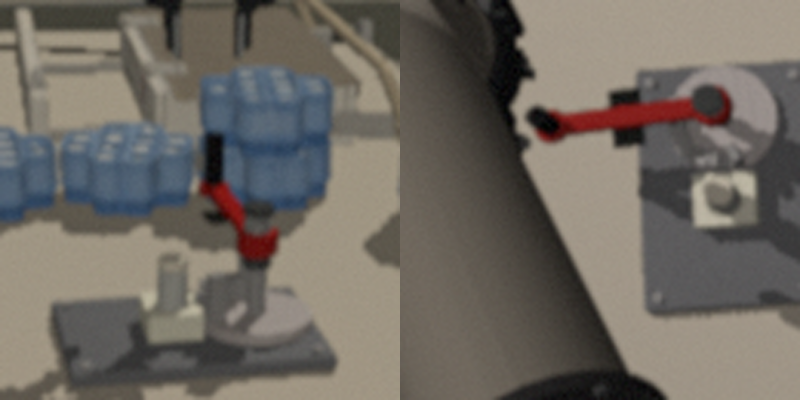

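Call:
drive_tool(series=[[-4.5, 20, 9, 0, -8, 0, 45], [-4.5, 40, 9, 0, -9, 0, 45], [-4.5, 50, 9, 0, -9, 0, 45], [-4.5, 50, 9, 0, -9, 0, 45]])

```text
clock: 9.0
tcp_pos: [0.5935, 0.1506, 0.1497]
orientation: [-1.255, 1.138, -1.145]
contact_force: [-0.1, -0.7, -0.6]
grip_width: 0.0451
```

Run:
```python
from h import *
from bench import r
o=r.get_obs();st(o)
print(to(o,[.594,.152,.105],.118))
f=r.grab_frame("side")
a=cv2.resize(f["frame"][130:210,200:300],None,fx=6,fy=6,interpolation=cv2.INTER_CUBIC);cv2.imwrite("pics/s9.png",a)
```

```text
t 9.0 tcp [0.5935 0.1506 0.1497] F [-0.1 -0.7 -0.6] Mo [0.03 0.02 0.01] w 0.0451
[[ 0.092  0.001  0.996]
 [-0.996 -0.005  0.092]
 [ 0.005 -1.     0.   ]]
q [ 0.04  0.52 -0.53  1.76  0.32  0.96 -0.53]
(array([-1.6, 44.7,  0.6]), array([-0.01, -1.47,  0.28]))
```

View pics/s9.png

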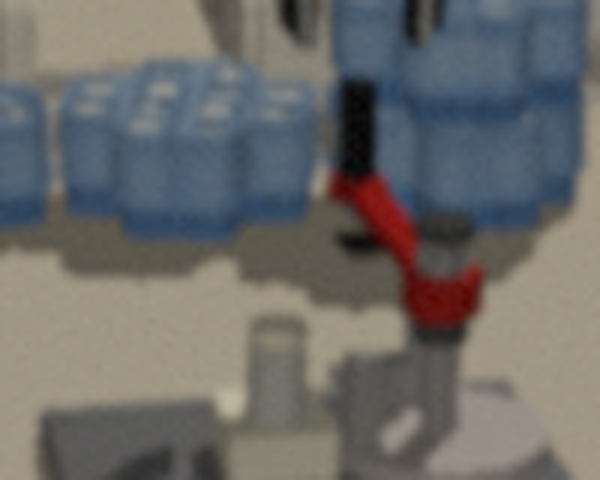

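Call:
drive_tool(series=[[-1, 12, 0, 0, 0, 0, 45], [-1, 24, 0, 0, 0, 0, 45], [-1, 36, 0, 0, 0, 0, 45], [-1, 42, 0, 0, 0, 0, 45], [-1, 42, 0, 0, 0, 0, 34]])

```text
clock: 9.55
tcp_pos: [0.5934, 0.1515, 0.1076]
orientation: [-1.255, 1.138, -1.144]
contact_force: [-0.5, 0.1, -0.2]
grip_width: 0.0345
```

Run:
```python
from h import *
from bench import r
o=r.get_obs();st(o)
f=r.grab_frame("side")
a=cv2.resize(f["frame"][110:210,200:300],None,fx=6,fy=6,interpolation=cv2.INTER_CUBIC);cv2.imwrite("pics/s10.png",a)
```

```text
t 9.55 tcp [0.5934 0.1515 0.1076] F [-0.5  0.1 -0.2] Mo [-0.03  0.04 -0.02] w 0.0345
[[ 0.093  0.     0.996]
 [-0.996 -0.005  0.093]
 [ 0.005 -1.    -0.   ]]
q [ 0.02  0.57 -0.51  1.79  0.35  0.88 -0.56]
```

View pics/s10.png

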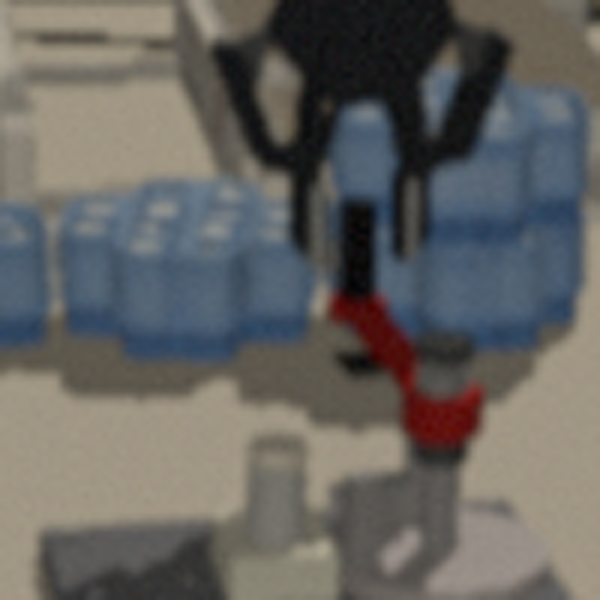

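```bash
cat >> h.py <<'E'
S=np.array([.609,.0218]);YAW=.038
def ang(p):
    d=np.array(p[:2])-S;c,s=np.cos(YAW),np.sin(YAW);x=c*d[0]+s*d[1];y=-s*d[0]+c*d[1]
    return np.arctan2(y,-x),np.hypot(x,y)
def arc(o,ths,z=None,rad=.130):
    z=o["tcp_pos"][2] if z is None else z
    for th in ths:
        c,s=np.cos(YAW),np.sin(YAW);x,y=-rad*np.cos(th),rad*np.sin(th)
        P=[S[0]+c*x-s*y,S[1]+s*x+c*y,z]
        az=np.pi/2-th+YAW
        print(round(th,3),*to(o,P,az))
def hs(o):
    th,rad=ang(o["tcp_pos"]);F=o["contact_force"]
    a=YAW+np.pi/2-th; t=np.array([np.cos(a),np.sin(a)]);n=(o["tcp_pos"][:2]-S);n/=np.linalg.norm(n)
    print(f"t {o['clock']:.2f} th {th:.3f} rad {rad:.4f} z {o['tcp_pos'][2]:.4f} Ftan(resist) {F[:2]@t:.1f} Frad {F[:2]@n:.1f} Fz {F[2]:.1f} w {o['grip_width']:.4f}")
E
python3 - <<'E'
from h import *
from bench import r
o=r.get_obs();hs(o);arc(o,[1.4,1.35,1.3,1.25,1.2],z=.107)
E
```

```text
t 9.60 th 1.494 rad 0.1309 z 0.1084 Ftan(resist) -0.5 Frad 0.1 Fz -0.1 w 0.0338
1.4 [  1.7   1.4 -12.1] [-0.06 -6.64  0.26]
1.35 [  2.6   1.4 -18.5] [-0.05 -9.5   0.26]
1.3 [  3.8   1.4 -24.9] [ -0.04 -12.37   0.27]
1.25 [  5.4   1.4 -31.2] [ -0.04 -15.23   0.27]
1.2 [  7.3   1.4 -37.5] [ -0.03 -18.1    0.27]
```

Call:
drive_tool(series=[[0, 1, 0, 0, 0, 0, 26], [0.8, 1, -6, 0, -4, 0, 26], [1.7, 1, -12, 0, -6.6, 0, 26], [2.6, 1, -18, 0, -9.5, 0, 26], [3.8, 1, -24, 0, -12.4, 0, 26]])

```text
clock: 10.1
tcp_pos: [0.5707, 0.1461, 0.108]
orientation: [-1.342, 0.973, -0.981]
contact_force: [0.1, 1.1, -0.5]
grip_width: 0.0262
```

Run:
```python
from h import *
from bench import r
o=r.get_obs();hs(o);arc(o,[1.25,1.2,1.15,1.1,1.05],z=.107)
f=r.grab_frame("side")
a=cv2.resize(f["frame"][110:210,200:300],None,fx=6,fy=6,interpolation=cv2.INTER_CUBIC);cv2.imwrite("pics/s11.png",a)
```

```text
t 10.10 th 1.310 rad 0.1301 z 0.1080 Ftan(resist) 0.4 Frad 1.0 Fz -0.5 w 0.0262
1.25 [ 0.2  1.  -7.8] [-0.1  -2.71  0.26]
1.2 [  0.7   1.  -14.3] [-0.09 -5.57  0.26]
1.15 [  1.4   1.  -20.8] [-0.08 -8.44  0.27]
1.1 [  2.6   1.  -27.2] [ -0.08 -11.3    0.27]
1.05 [  4.    1.  -33.5] [ -0.07 -14.16   0.27]
```

View pics/s11.png

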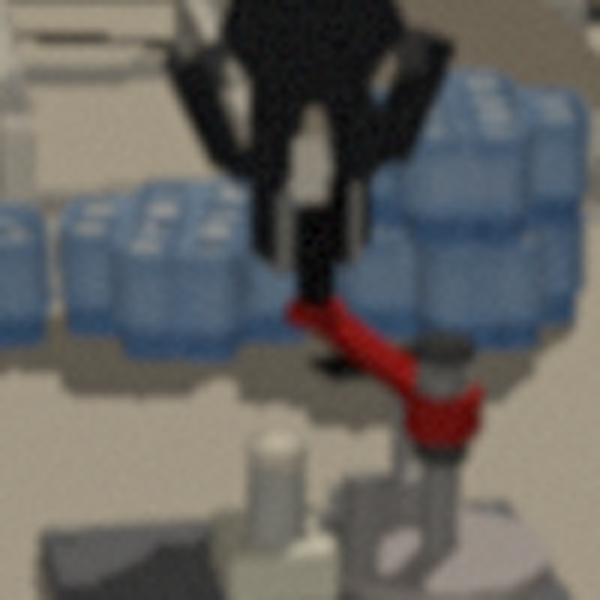

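Call:
drive_tool(series=[[0, 0.5, -4, 0, -1.5, 0, 26], [0.2, 1, -8, 0, -2.7, 0, 26], [0.4, 1, -11, 0, -4, 0, 26], [0.7, 1, -14, 0, -5.6, 0, 26], [1, 1, -17, 0, -7, 0, 26]])

```text
clock: 10.65
tcp_pos: [0.5538, 0.1393, 0.1069]
orientation: [-1.388, 0.878, -0.885]
contact_force: [0.4, -0.1, 0.6]
grip_width: 0.0261
```

Run:
```python
from h import *
from bench import r
o=r.get_obs();hs(o);arc(o,[1.1,1.05,1.0],z=.107)
```

```text
t 10.65 th 1.170 rad 0.1298 z 0.1069 Ftan(resist) 0.3 Frad -0.3 Fz 0.6 w 0.0261
1.1 [ 0.1 -0.1 -9.1] [ 0.   -4.06  0.29]
1.05 [  0.8  -0.1 -15.6] [ 0.01 -6.92  0.29]
1.0 [  1.7  -0.1 -22. ] [ 0.02 -9.78  0.29]
```

Call:
drive_tool(series=[[0, 0, -3, 0, -1.4, 0, 26], [0, 0, -6, 0, -2.8, 0, 26], [0.1, 0, -9, 0, -4, 0, 26], [0.4, 0, -12, 0, -5.5, 0, 26]])

```text
clock: 11.05
tcp_pos: [0.5429, 0.1337, 0.1068]
orientation: [-1.419, 0.803, -0.81]
contact_force: [0.3, -0.4, -0.3]
grip_width: 0.026
```

Run:
```python
from h import *
from bench import r
o=r.get_obs();hs(o);arc(o,[o and ang(o["tcp_pos"])[0]-.1],z=.107)
```

```text
t 11.05 th 1.075 rad 0.1300 z 0.1068 Ftan(resist) 0.0 Frad -0.5 Fz -0.3 w 0.0260
0.975 [  0.6  -0.1 -13. ] [ 0.04 -5.6   0.28]
```

Call:
drive_tool(series=[[0, 0, -3, 0, -1.4, 0, 26], [0, 0, -6, 0, -2.8, 0, 26], [0.3, 0, -9, 0, -4.2, 0, 26], [0.6, 0, -12, 0, -5.6, 0, 26]])

```text
clock: 11.45
tcp_pos: [0.5326, 0.127, 0.1069]
orientation: [-1.448, 0.727, -0.733]
contact_force: [1.3, 0.4, -1.3]
grip_width: 0.026
```

Run:
```python
from h import *
from bench import r
o=r.get_obs();hs(o);arc(o,[o and ang(o["tcp_pos"])[0]-.1],z=.107)
```

```text
t 11.45 th 0.981 rad 0.1300 z 0.1069 Ftan(resist) 1.3 Frad -0.5 Fz -1.3 w 0.0260
0.881 [  0.6  -0.1 -13. ] [ 0.07 -5.28  0.27]
```

Call:
drive_tool(series=[[0, 0, -3, 0, -1.3, 0, 26], [0, 0, -6, 0, -2.6, 0, 26], [0.3, 0, -9, 0, -3.9, 0, 26], [0.6, 0, -12, 0, -5.2, 0, 26]])

```text
clock: 11.85
tcp_pos: [0.5231, 0.1194, 0.1069]
orientation: [-1.472, 0.655, -0.661]
contact_force: [0.2, 0.1, -0.3]
grip_width: 0.026
```

Run:
```python
from h import *
from bench import r
o=r.get_obs();hs(o);arc(o,[o and ang(o["tcp_pos"])[0]-.1],z=.107)
```

```text
t 11.85 th 0.887 rad 0.1300 z 0.1069 Ftan(resist) 0.3 Frad -0.1 Fz -0.3 w 0.0260
0.787 [  0.6  -0.1 -13. ] [ 0.09 -5.36  0.26]
```

Call:
drive_tool(series=[[0, 0, -3, 0, -1.3, 0, 26], [0, 0, -6, 0, -2.6, 0, 26], [0.3, 0, -9, 0, -3.9, 0, 26], [0.6, 0, -12, 0, -5.4, 0, 26]])

```text
clock: 12.25
tcp_pos: [0.5143, 0.1108, 0.1069]
orientation: [-1.494, 0.581, -0.586]
contact_force: [1.1, -0.2, -0.5]
grip_width: 0.026
```

Run:
```python
from h import *
from bench import r
o=r.get_obs();hs(o);arc(o,[o and ang(o["tcp_pos"])[0]-.1],z=.107)
f=r.grab_frame("side")
a=cv2.resize(f["frame"][110:210,200:300],None,fx=6,fy=6,interpolation=cv2.INTER_CUBIC);cv2.imwrite("pics/s12.png",a)
```

```text
t 12.25 th 0.792 rad 0.1299 z 0.1069 Ftan(resist) 0.6 Frad -0.9 Fz -0.5 w 0.0260
0.692 [  0.4  -0.  -13. ] [ 0.11 -5.24  0.25]
```

View pics/s12.png

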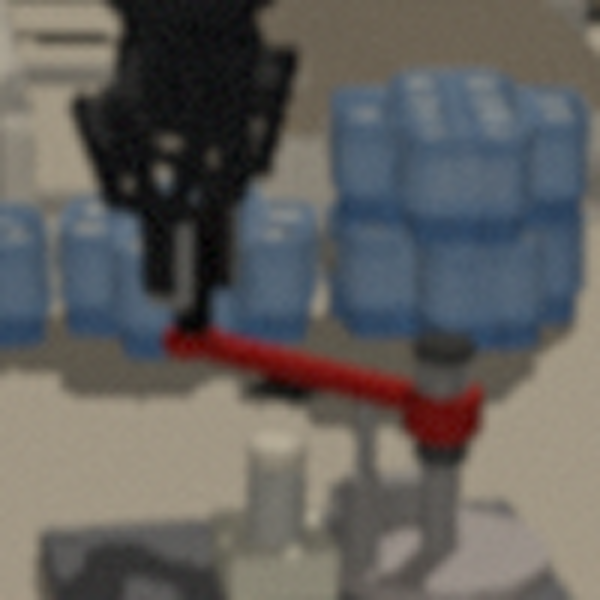

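Call:
drive_tool(series=[[0, 0, -3, 0, -1.3, 0, 26], [0, 0, -6, 0, -2.6, 0, 26], [0.3, 0, -9, 0, -3.9, 0, 26]])

```text
clock: 12.6
tcp_pos: [0.5082, 0.1035, 0.107]
orientation: [-1.509, 0.526, -0.531]
contact_force: [1.8, 1.6, 0.5]
grip_width: 0.026
```

Run:
```python
from h import *
from bench import r
o=r.get_obs();hs(o);arc(o,[o and ang(o["tcp_pos"])[0]-.1],z=.107)
```

```text
t 12.60 th 0.719 rad 0.1297 z 0.1070 Ftan(resist) 2.3 Frad -0.4 Fz 0.5 w 0.0260
0.619 [  0.3  -0.  -13. ] [ 0.13 -5.35  0.25]
```

Call:
drive_tool(series=[[0, 0, -3, 0, -1.3, 0, 26], [0, 0, -6, 0, -2.6, 0, 26], [0.3, 0, -9, 0, -3.9, 0, 26]])

```text
clock: 12.9
tcp_pos: [0.5039, 0.0972, 0.1074]
orientation: [-1.519, 0.469, -0.478]
contact_force: [2.0, 2.6, 1.7]
grip_width: 0.0261
```

Run:
```python
from h import *
from bench import r
o=r.get_obs();hs(o);arc(o,[o and ang(o["tcp_pos"])[0]-.1],z=.107)
```

```text
t 12.90 th 0.660 rad 0.1293 z 0.1074 Ftan(resist) 3.3 Frad -0.1 Fz 1.7 w 0.0261
0.56 [ -0.3   0.4 -13. ] [-0.03 -4.72  0.3 ]
```

Call:
drive_tool(series=[[0, 0, -3, 0, -1.3, 0, 26], [0, 0, -6, 0, -2.6, 0, 26], [0, 0, -9, 0, -3.6, 0, 26]])

```text
clock: 13.2
tcp_pos: [0.4998, 0.0907, 0.1081]
orientation: [-1.528, 0.417, -0.428]
contact_force: [1.1, 1.9, 1.2]
grip_width: 0.0262
```

Run:
```python
from h import *
from bench import r
o=r.get_obs();hs(o);arc(o,[o and ang(o["tcp_pos"])[0]-.1],z=.107)
```

```text
t 13.20 th 0.601 rad 0.1292 z 0.1081 Ftan(resist) 2.2 Frad 0.1 Fz 1.2 w 0.0262
0.501 [ -0.5   1.  -13. ] [-0.17 -4.4   0.37]
```

Call:
drive_tool(series=[[0, 0, -3, 0, -1.3, 0, 26], [-0.2, 0, -6, 0, -2.6, 0, 26], [-0.3, 0, -9, 0, -3.6, 0, 26], [-0.3, 0, -11, 0, -4, 0, 26]])

```text
clock: 13.6
tcp_pos: [0.4941, 0.0815, 0.1083]
orientation: [-1.538, 0.361, -0.373]
contact_force: [2.4, 3.7, 2.8]
grip_width: 0.0259
```

Run:
```python
from h import *
from bench import r
o=r.get_obs();hs(o);arc(o,[o and ang(o["tcp_pos"])[0]-.1],z=.107)
f=r.grab_frame("side")
a=cv2.resize(f["frame"][110:210,200:300],None,fx=6,fy=6,interpolation=cv2.INTER_CUBIC);cv2.imwrite("pics/s13.png",a)
```

```text
t 13.60 th 0.517 rad 0.1295 z 0.1083 Ftan(resist) 4.4 Frad -0.4 Fz 2.8 w 0.0259
0.417 [  0.    1.3 -13. ] [-0.18 -5.1   0.41]
```

View pics/s13.png

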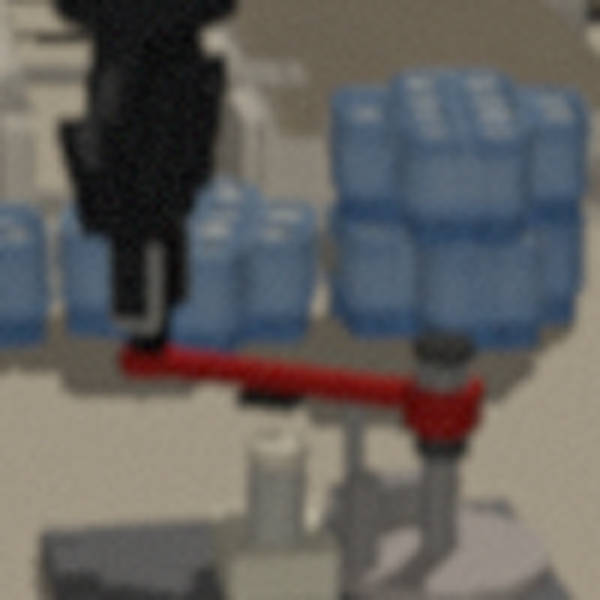

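Call:
drive_tool(series=[[0, 0, -3, 0, -1.3, 0, 26], [0, 0, -6, 0, -2.6, 0, 26], [0, 0, -9, 0, -3.8, 0, 26], [0, 0, -11, 0, -4.8, 0, 26]])

```text
clock: 14.05
tcp_pos: [0.4896, 0.0722, 0.1087]
orientation: [-1.547, 0.293, -0.307]
contact_force: [3.8, 5.9, 3.4]
grip_width: 0.0262
```

Run:
```python
from h import *
from bench import r
o=r.get_obs();hs(o);arc(o,[o and ang(o["tcp_pos"])[0]-.1],z=.107)
```

```text
t 14.05 th 0.438 rad 0.1296 z 0.1087 Ftan(resist) 6.9 Frad -1.2 Fz 3.4 w 0.0262
0.338 [  0.    1.7 -13. ] [-0.24 -4.77  0.49]
```

Call:
drive_tool(series=[[0, 0, -3, 0, -1.3, 0, 26], [0, 0, -6, 0, -2.6, 0, 26], [0, 0, -9, 0, -3.8, 0, 26], [0, 0, -11, 0, -4.6, 0, 26]])

```text
clock: 14.45
tcp_pos: [0.4865, 0.0634, 0.1095]
orientation: [-1.553, 0.226, -0.244]
contact_force: [4.7, 6.7, 5.5]
grip_width: 0.0261
```

Run:
```python
from h import *
from bench import r
o=r.get_obs();hs(o);arc(o,[o and ang(o["tcp_pos"])[0]-.1],z=.109)
```

```text
t 14.45 th 0.365 rad 0.1294 z 0.1095 Ftan(resist) 7.9 Frad -2.3 Fz 5.5 w 0.0261
0.265 [ -0.4   0.4 -13. ] [-0.37 -4.16  0.61]
```

Call:
drive_tool(series=[[0, 0, -3, 0, -1, 0, 26], [0, 0, -6, 0, -2.2, 0, 26], [-0.2, 0, -9, 0, -3.2, 0, 26], [-0.3, 0, -11, 0, -3.8, 0, 26]])

```text
clock: 14.85
tcp_pos: [0.4844, 0.0553, 0.1104]
orientation: [-1.554, 0.169, -0.193]
contact_force: [3.5, 4.8, 2.1]
grip_width: 0.0257
```

Run:
```python
from h import *
from bench import r
o=r.get_obs();hs(o);arc(o,[o and ang(o["tcp_pos"])[0]-.1],z=.109)
f=r.grab_frame("side")
a=cv2.resize(f["frame"][110:210,200:300],None,fx=6,fy=6,interpolation=cv2.INTER_CUBIC);cv2.imwrite("pics/s14.png",a)
```

```text
t 14.85 th 0.300 rad 0.1290 z 0.1104 Ftan(resist) 5.6 Frad -2.1 Fz 2.1 w 0.0257
0.2 [ -0.8   1.2 -13. ] [-0.58 -3.92  0.81]
```

View pics/s14.png

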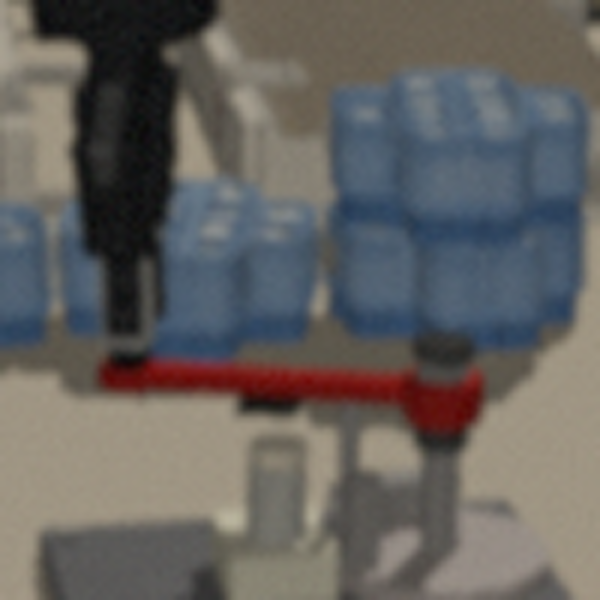

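Call:
drive_tool(series=[[0, 0, -3, 0, -1, 0, 26], [-0.2, 0, -5.5, 0, -2.2, 0.3, 26], [-0.5, 0.3, -8, 0, -3.2, 0.5, 26], [-0.5, 0.3, -10, 0, -3.8, 0.6, 26]])

```text
clock: 15.3
tcp_pos: [0.481, 0.0455, 0.1099]
orientation: [-1.558, 0.124, -0.13]
contact_force: [2.8, 6.5, 5.6]
grip_width: 0.0263
```

Run:
```python
from h import *
from bench import r
o=r.get_obs();hs(o);arc(o,[o and ang(o["tcp_pos"])[0]-.1],z=.109)
```

```text
t 15.30 th 0.221 rad 0.1302 z 0.1099 Ftan(resist) 6.9 Frad -1.6 Fz 5.6 w 0.0263
0.121 [  0.5   0.8 -13. ] [-0.53 -4.5   0.18]
```

Call:
drive_tool(series=[[0, 0, -3, 0, -1.3, 0, 26], [0, 0, -5.5, 0, -2.4, 0, 26], [0.2, 0, -8, 0, -3.5, 0, 26], [0.3, 0, -10, 0, -4.2, 0, 26]])

```text
clock: 15.7
tcp_pos: [0.4787, 0.0344, 0.1092]
orientation: [-1.562, 0.068, -0.071]
contact_force: [1.0, -0.4, -0.1]
grip_width: 0.026
```

Run:
```python
from h import *
from bench import r
o=r.get_obs();hs(o);arc(o,[o and ang(o["tcp_pos"])[0]-.1],z=.109)
```

```text
t 15.70 th 0.134 rad 0.1309 z 0.1092 Ftan(resist) -0.3 Frad -1.1 Fz -0.1 w 0.0260
0.034 [  1.4   0.1 -13. ] [-0.43 -5.28  0.11]
```

Run:
```python
from h import *
from bench import r
f=r.grab_frame("side")
a=cv2.resize(f["frame"][130:210,200:290],None,fx=8,fy=8,interpolation=cv2.INTER_CUBIC);cv2.imwrite("pics/s15.png",a)
hs(r.get_obs())
```

```text
t 15.75 th 0.133 rad 0.1307 z 0.1093 Ftan(resist) 0.3 Frad 0.6 Fz -0.4 w 0.0261
```

View pics/s15.png

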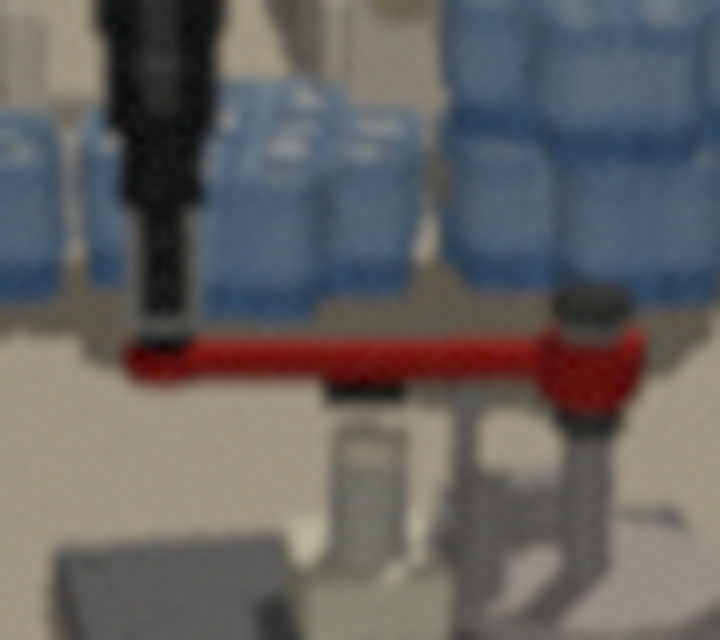

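Call:
drive_tool(series=[[0, 0, -2, 0, -0.9, 0, 26], [0.2, 0, -4, 0, -1.8, 0, 26], [0.5, 0, -6, 0, -2.7, 0, 26]])

```text
clock: 16.05
tcp_pos: [0.4787, 0.0287, 0.1092]
orientation: [-1.562, 0.029, -0.032]
contact_force: [0.6, -0.0, 0.4]
grip_width: 0.026
```

Run:
```python
from h import *
from bench import r
o=r.get_obs();hs(o);arc(o,[o and ang(o["tcp_pos"])[0]-.1],z=.109)
```

```text
t 16.05 th 0.091 rad 0.1305 z 0.1092 Ftan(resist) 0.0 Frad -0.6 Fz 0.4 w 0.0260
-0.009 [  1.    0.1 -13. ] [-0.47 -4.93  0.14]
```

Call:
drive_tool(series=[[0, 0, -2, 0, -0.9, 0, 26], [0.2, 0, -4, 0, -1.8, 0, 26], [0.5, 0, -6, 0, -2.7, 0, 26]])

```text
clock: 16.35
tcp_pos: [0.479, 0.0233, 0.1093]
orientation: [-1.562, -0.01, 0.006]
contact_force: [-2.1, 3.8, 2.0]
grip_width: 0.0258
```

Run:
```python
from h import *
from bench import r
o=r.get_obs();hs(o);arc(o,[o and ang(o["tcp_pos"])[0]-.1],z=.109)
f=r.grab_frame("side")
a=cv2.resize(f["frame"][130:210,200:290],None,fx=8,fy=8,interpolation=cv2.INTER_CUBIC);cv2.imwrite("pics/s16.png",a)
```

```text
t 16.35 th 0.050 rad 0.1300 z 0.1093 Ftan(resist) 3.8 Frad 2.1 Fz 2.0 w 0.0258
-0.05 [  0.4   0.2 -13. ] [-0.52 -4.51  0.17]
```

View pics/s16.png

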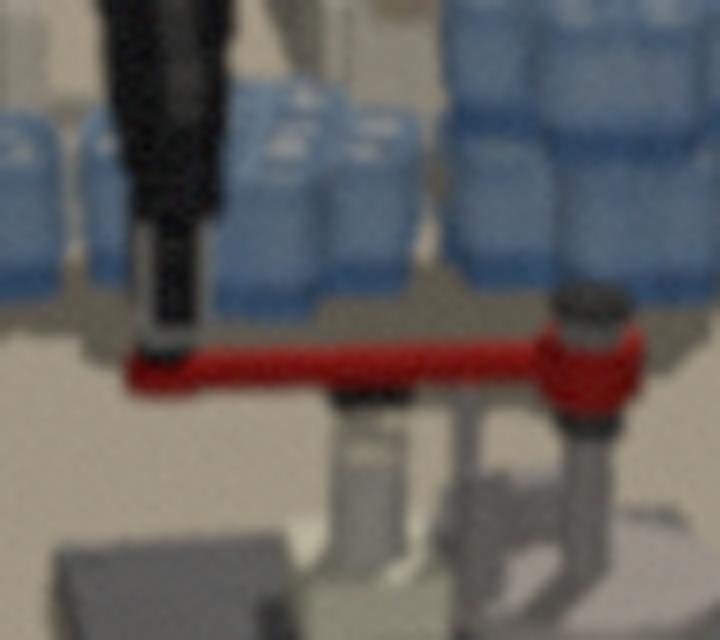

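```bash
cat >> h.py <<'E'
def boss(img):
    # sub-pixel row of red/black lower edge & upper edge of boss over columns of the spindle
    b=img.astype(float);red=np.clip(b[...,2]-.5*(b[...,0]+b[...,1])-25,0,80)
    c=red[140:200,270:279];y=np.arange(140,200)[:,None]
    return (c*y).sum()/c.sum(), c.sum(), [round(float(x),2) for x in (c*y).sum(0)/np.maximum(c.sum(0),1)]
E
python3 - <<'E'
from h import *
from bench import r
f=r.grab_frame("side");cv2.imwrite("pics/sraw16.png",f["frame"])
print(boss(cv2.imread("pics/side0.png")));print(boss(f["frame"]))
print(proj(f,[.609,.0218,.090]),proj(f,[.609,.0218,.10]))
# recover from crops
for n,(y0,x0,k) in {"s7":(140,200,6),"s9":(130,200,6),"s10":(110,200,6),"s11":(110,200,6),"s12":(110,200,6),"s13":(110,200,6),"s14":(110,200,6),"s15":(130,200,8),"s16":(130,200,8)}.items():
    c=cv2.imread(f"pics/{n}.png");c=cv2.resize(c,None,fx=1/k,fy=1/k,interpolation=cv2.INTER_AREA)
    im=np.zeros((384,512,3),np.uint8);im[y0:y0+c.shape[0],x0:x0+c.shape[1]]=c
    print(n,boss(im)[:2])
E
```

```text
(np.float64(179.34867629362213), np.float64(3324.0), [179.47, 179.72, 179.89, 179.94, 179.85, 179.67, 179.33, 178.67, 177.68])
(np.float64(176.76352957628305), np.float64(3575.5), [176.75, 177.1, 177.21, 177.27, 177.29, 177.27, 177.0, 176.13, 174.98])
[274.47322381 175.81873195] [274.59245217 171.978228  ]
s7 (np.float64(179.35979366671444), np.float64(3489.5))
s9 (np.float64(179.33796686324067), np.float64(3561.0))
s10 (np.float64(179.34759433300604), np.float64(3564.5))
s11 (np.float64(179.35325328120638), np.float64(3581.0))
s12 (np.float64(179.37143256855063), np.float64(3574.0))
s13 (np.float64(178.3848119233499), np.float64(3522.5))
s14 (np.float64(177.07846767302763), np.float64(3511.0))
s15 (np.float64(176.44571351787155), np.float64(3721.0))
s16 (np.float64(176.7770260747005), np.float64(3547.5))
```

Call:
drive_tool(series=[[0, 0, -2, 0, -0.9, 0, 26], [0, 0, -4, 0, -1.8, 0, 26], [0.2, 0, -6, 0, -2.5, 0, 26]])

```text
clock: 16.75
tcp_pos: [0.4792, 0.0161, 0.1091]
orientation: [-1.562, -0.044, 0.04]
contact_force: [-0.5, 0.3, 0.2]
grip_width: 0.0261
```

Run:
```python
from h import *
from bench import r
o=r.get_obs();hs(o);arc(o,[o and ang(o["tcp_pos"])[0]-.1],z=.109)
f=r.grab_frame("side");b=boss(f["frame"])[0];print("knob z",135+(179.36-b)/.384)
```

```text
t 16.75 th -0.006 rad 0.1299 z 0.1091 Ftan(resist) 0.3 Frad 0.5 Fz 0.2 w 0.0261
-0.106 [  0.5  -0.  -13. ] [-0.44 -5.21  0.17]
knob z 136.97544341785812
```

Call:
drive_tool(series=[[0, 0, -2, 0, -0.9, 0, 26], [0.1, 0, -4, 0, -1.8, 0, 26], [0.2, 0, -6, 0, -2.6, 0, 26]])

```text
clock: 17.1
tcp_pos: [0.4798, 0.0094, 0.1089]
orientation: [-1.562, -0.08, 0.076]
contact_force: [0.4, -0.1, -0.6]
grip_width: 0.0262
```

Run:
```python
from h import *
from bench import r
o=r.get_obs();hs(o);arc(o,[o and ang(o["tcp_pos"])[0]-.1],z=.109)
f=r.grab_frame("side");b=boss(f["frame"])[0];print("knob z",135+(179.36-b)/.384)
```

```text
t 17.10 th -0.057 rad 0.1298 z 0.1089 Ftan(resist) -0.2 Frad -0.4 Fz -0.6 w 0.0262
-0.157 [  0.4  -0.1 -13. ] [-0.42 -5.5   0.18]
knob z 136.96844012204426
```

Call:
drive_tool(series=[[0, 0, -1.5, 0, -0.7, 0, 26], [0.1, 0, -3, 0, -1.4, 0, 26], [0.1, 0, -4.5, 0, -2, 0, 26]])

```text
clock: 17.45
tcp_pos: [0.4804, 0.0047, 0.1089]
orientation: [-1.561, -0.108, 0.104]
contact_force: [0.1, -0.3, -0.1]
grip_width: 0.0262
```

Run:
```python
from h import *
from bench import r
o=r.get_obs();hs(o);arc(o,[o and ang(o["tcp_pos"])[0]-.1],z=.109)
f=r.grab_frame("side");b=boss(f["frame"])[0];print("knob z",135+(179.36-b)/.384)
a=cv2.resize(f["frame"][130:210,200:290],None,fx=8,fy=8,interpolation=cv2.INTER_CUBIC);cv2.imwrite("pics/s17.png",a)
```

```text
t 17.45 th -0.094 rad 0.1297 z 0.1089 Ftan(resist) -0.3 Frad -0.0 Fz -0.1 w 0.0262
-0.194 [  0.3  -0.2 -13. ] [-0.41 -5.55  0.2 ]
knob z 136.97412702145772
```

View pics/s17.png

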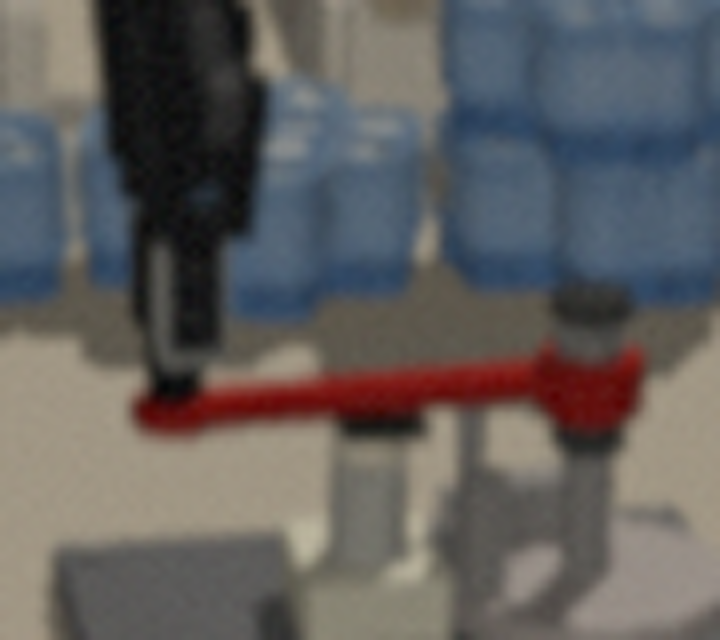

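Call:
drive_tool(series=[[0, 0, -1.5, 0, -0.7, 0, 26], [0.1, 0, -3, 0, -1.4, 0, 26]])

```text
clock: 17.7
tcp_pos: [0.481, 0.0013, 0.1088]
orientation: [-1.56, -0.129, 0.124]
contact_force: [-0.2, 0.2, 0.4]
grip_width: 0.0263
```

Run:
```python
from h import *
from bench import r
o=r.get_obs();hs(o)
f=r.grab_frame("side");b=boss(f["frame"])[0];print("knob z",135+(179.36-b)/.384)
```

```text
t 17.70 th -0.121 rad 0.1297 z 0.1088 Ftan(resist) 0.2 Frad 0.2 Fz 0.4 w 0.0263
knob z 136.9264284599608
```

Call:
drive_tool(series=[[0, 0, -1.5, 0, -0.7, 0, 26], [0.1, 0, -2.5, 0, -1.2, 0, 26]])

```text
clock: 17.95
tcp_pos: [0.4816, -0.0017, 0.1088]
orientation: [-1.559, -0.146, 0.142]
contact_force: [-0.2, 0.5, -0.1]
grip_width: 0.026
```

Run:
```python
from h import *
from bench import r
o=r.get_obs();hs(o)
f=r.grab_frame("side");b=boss(f["frame"])[0];print("knob z",135+(179.36-b)/.384)
```

```text
t 17.95 th -0.144 rad 0.1296 z 0.1088 Ftan(resist) 0.5 Frad 0.1 Fz -0.1 w 0.0260
knob z 136.94065336358787
```

Call:
drive_tool(series=[[0, 0, -1.5, 0, -0.7, 0, 26], [0.1, 0, -2.5, 0, -1.2, 0, 26]])

```text
clock: 18.2
tcp_pos: [0.4821, -0.0039, 0.1087]
orientation: [-1.557, -0.163, 0.159]
contact_force: [-0.7, 3.0, -0.5]
grip_width: 0.0262
```

Run:
```python
from h import *
from bench import r
o=r.get_obs();hs(o)
f=r.grab_frame("side");b=boss(f["frame"])[0];print("knob z",135+(179.36-b)/.384)
a=cv2.resize(f["frame"][130:210,200:290],None,fx=8,fy=8,interpolation=cv2.INTER_CUBIC);cv2.imwrite("pics/s18.png",a)
f=r.grab_frame("top")
a=cv2.resize(f["frame"][150:270,130:250],None,fx=5,fy=5,interpolation=cv2.INTER_CUBIC);cv2.imwrite("pics/t18.png",a)
```

```text
t 18.20 th -0.162 rad 0.1295 z 0.1087 Ftan(resist) 3.1 Frad 0.1 Fz -0.5 w 0.0262
knob z 136.9755584421352
```

View pics/s18.png

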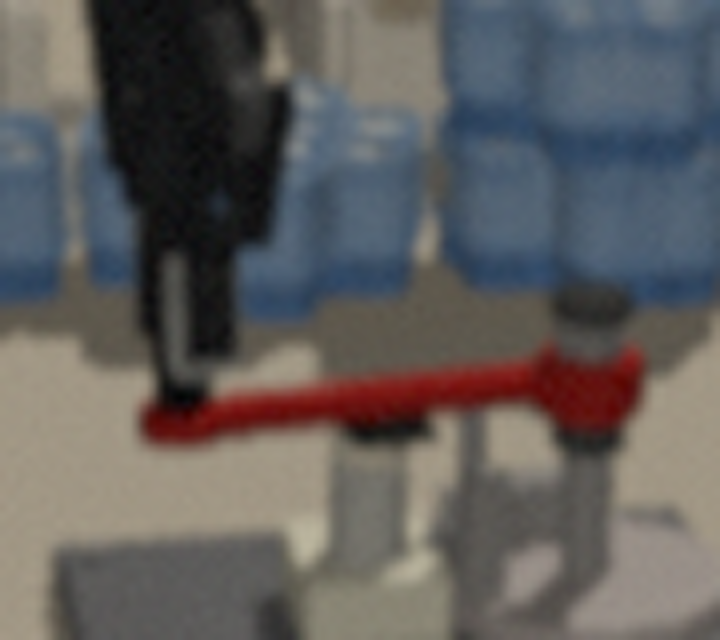

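View pics/t18.png

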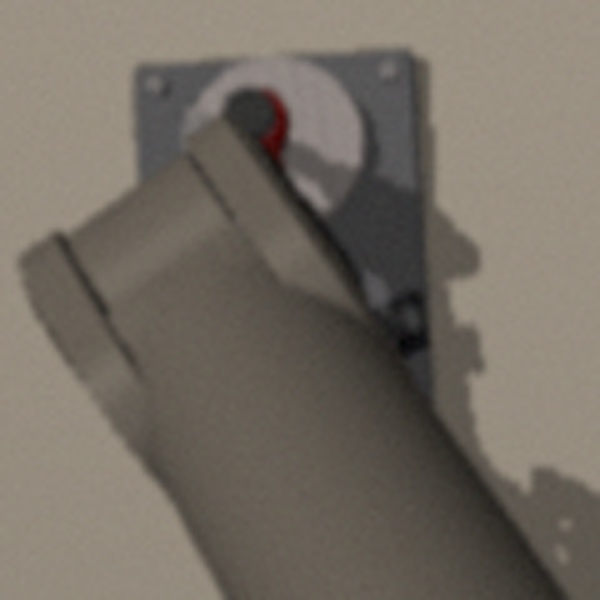

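Call:
drive_tool(series=[[0, 0, -0.8, 0, 0, 0, 26], [0, 0, -1.5, 0, 0, 0, 26]])

```text
clock: 18.5
tcp_pos: [0.4822, -0.0048, 0.1087]
orientation: [-1.556, -0.163, 0.159]
contact_force: [-1.1, 4.8, 1.3]
grip_width: 0.0258
```

Run:
```python
from h import *
from bench import r
o=r.get_obs();hs(o)
```

```text
t 18.50 th -0.169 rad 0.1296 z 0.1087 Ftan(resist) 4.9 Frad 0.1 Fz 1.3 w 0.0258
```

Call:
drive_tool(series=[[0, 0, -1, 0, 0, 0, 26], [0, 0, -2, 0, 0, 0, 26], [0, 0, -2, 0, 0, 0, 26]])

```text
clock: 18.8
tcp_pos: [0.4823, -0.0058, 0.1087]
orientation: [-1.555, -0.163, 0.16]
contact_force: [-1.0, 4.5, 0.7]
grip_width: 0.026
```

Run:
```python
from h import *
from bench import r
o=r.get_obs();hs(o)
f=r.grab_frame("side");b=boss(f["frame"])[0];print("knob z",135+(179.36-b)/.384)
a=cv2.resize(f["frame"][130:210,200:290],None,fx=8,fy=8,interpolation=cv2.INTER_CUBIC);cv2.imwrite("pics/s19.png",a)
```

```text
t 18.80 th -0.177 rad 0.1297 z 0.1087 Ftan(resist) 4.6 Frad 0.0 Fz 0.7 w 0.0260
knob z 136.94658870041525
```

View pics/s19.png

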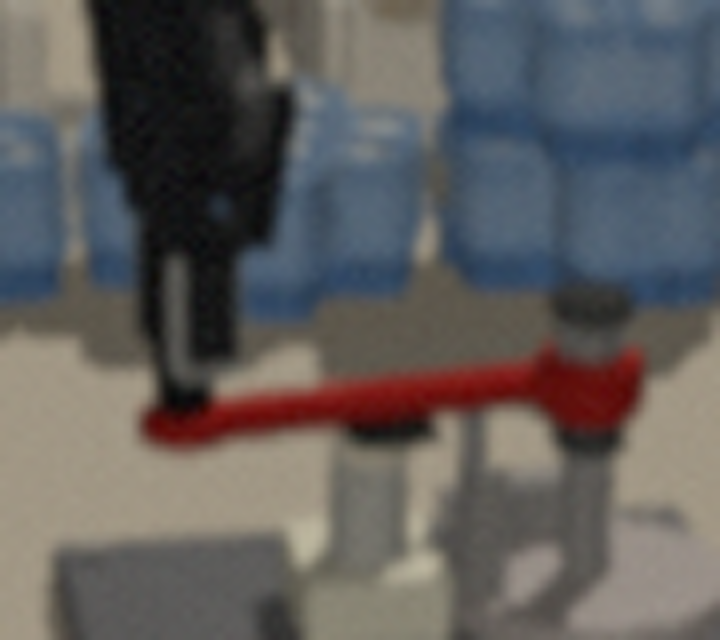

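Call:
drive_tool(series=[[0, 0, -1.2, 0, -0.5, 0, 26], [0, 0, -2.4, 0, -1, 0, 26], [0, 0, -2.4, 0, -1, 0, 26]])

```text
clock: 19.15
tcp_pos: [0.4826, -0.0065, 0.1087]
orientation: [-1.552, -0.179, 0.174]
contact_force: [-1.2, 8.2, -1.1]
grip_width: 0.026
```

Run:
```python
from h import *
from bench import r
o=r.get_obs();hs(o)
f=r.grab_frame("side");b=boss(f["frame"])[0];print("knob z",135+(179.36-b)/.384)
```

```text
t 19.15 th -0.182 rad 0.1295 z 0.1087 Ftan(resist) 8.2 Frad -0.6 Fz -1.1 w 0.0260
knob z 136.93250622139277
```

Call:
drive_tool(series=[[0, 0, 3, 0, 0.8, 0, 26], [0, 0, 6, 0, 1.6, 0, 26], [0, 0, 9, 0, 2.4, 0, 26], [0, 0, 10, 0, 2.6, 0, 26]])

```text
clock: 19.6
tcp_pos: [0.4804, 0.003, 0.1089]
orientation: [-1.555, -0.142, 0.138]
contact_force: [0.2, 0.3, 0.3]
grip_width: 0.0258
```

Run:
```python
from h import *
from bench import r
o=r.get_obs();hs(o);print(to(o,o["tcp_pos"],np.pi/2-ang(o["tcp_pos"])[0]+YAW))
f=r.grab_frame("side");b=boss(f["frame"])[0];print("knob z",135+(179.36-b)/.384)
a=cv2.resize(f["frame"][130:210,200:290],None,fx=8,fy=8,interpolation=cv2.INTER_CUBIC);cv2.imwrite("pics/s20.png",a)
```

```text
t 19.60 th -0.107 rad 0.1299 z 0.1089 Ftan(resist) 0.3 Frad -0.2 Fz 0.3 w 0.0258
(array([0., 0., 0.]), array([-0.63,  1.91,  0.19]))
knob z 136.94098199526428
```

View pics/s20.png

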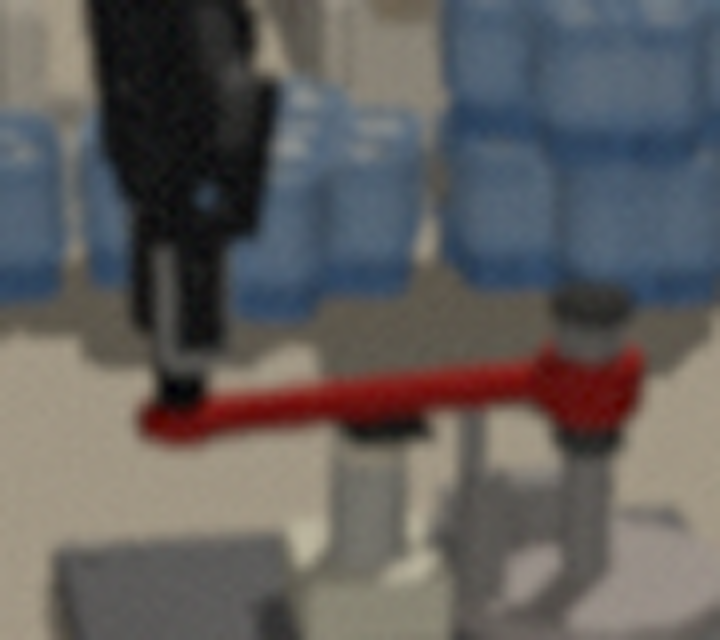

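Call:
drive_tool(series=[[0, 0, 1.5, 0, 0.5, 0, 26], [0, 0, 2.5, 0, 1, 0, 26], [0, 0, 3, 0, 1, 0, 26]])

```text
clock: 19.95
tcp_pos: [0.4799, 0.006, 0.1089]
orientation: [-1.556, -0.128, 0.124]
contact_force: [0.6, -0.4, 0.2]
grip_width: 0.0261
```

Run:
```python
from h import *
from bench import r
o=r.get_obs();hs(o);print(to(o,o["tcp_pos"],np.pi/2-ang(o["tcp_pos"])[0]+YAW))
```

```text
t 19.95 th -0.084 rad 0.1301 z 0.1089 Ftan(resist) -0.4 Frad -0.5 Fz 0.2 w 0.0261
(array([0., 0., 0.]), array([-0.62,  2.25,  0.18]))
```

Call:
drive_tool(series=[[0, 0, 1, 0, 0.8, 0, 26], [0, 0, 2, 0, 1.6, 0, 26], [0, 0, 2, 0, 1.6, 0, 26]])

```text
clock: 20.25
tcp_pos: [0.4796, 0.0081, 0.109]
orientation: [-1.557, -0.106, 0.102]
contact_force: [-0.4, 0.2, -0.1]
grip_width: 0.026
```

Run:
```python
from h import *
from bench import r
o=r.get_obs();hs(o)
f=r.grab_frame("side");b=boss(f["frame"])[0];print("knob z",135+(179.36-b)/.384)
a=cv2.resize(f["frame"][130:210,200:290],None,fx=8,fy=8,interpolation=cv2.INTER_CUBIC);cv2.imwrite("pics/s21.png",a)
```

```text
t 20.25 th -0.068 rad 0.1302 z 0.1090 Ftan(resist) 0.3 Frad 0.4 Fz -0.1 w 0.0260
knob z 136.92457724612436
```

View pics/s21.png

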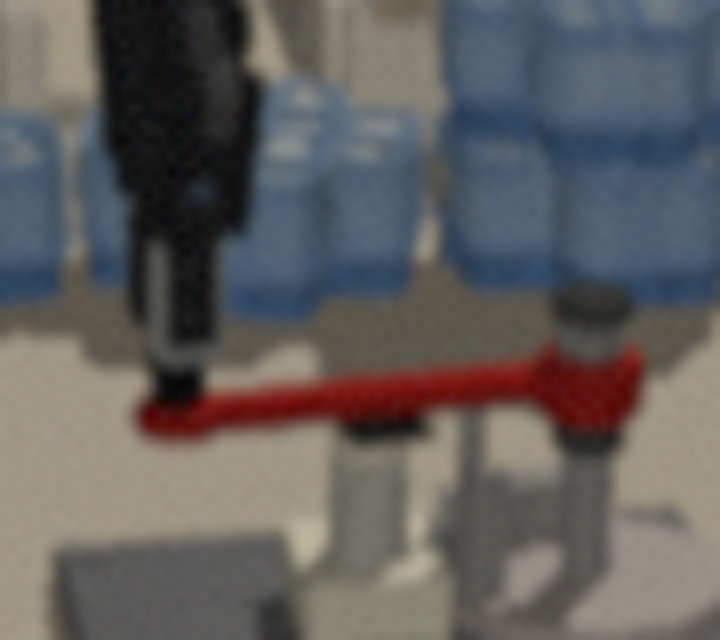

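Call:
drive_tool(series=[[0, 0, -4, 0, 0, 0, 38], [0, -1, -4, 0, 0, 0, 42], [0, -20, -4, 0, 0, 0, 42], [0, -40, -4, 0, 0, 0, 42], [0, -60, -4, 0, 0, 0, 42]])

```text
clock: 20.8
tcp_pos: [0.4797, 0.0034, 0.1695]
orientation: [-1.557, -0.106, 0.103]
contact_force: [1.1, 0.1, -0.2]
grip_width: 0.042
```

Call:
drive_tool(series=[[0, 0, 0, 0, 0, 0, 20], [0, 0, 0, 0, 0, 0, 0], [0, 0, 0, 0, 0, 0, 0], [0, 0, 0, 0, 0, 0, 0]])

```text
clock: 21.2
tcp_pos: [0.4791, 0.0033, 0.1687]
orientation: [-1.557, -0.105, 0.104]
contact_force: [0.2, 0.5, -0.2]
grip_width: 0.0002
```

Run:
```python
from h import *
from bench import r
o=r.get_obs();hs(o);st(o)
f=r.grab_frame("side");b=boss(f["frame"])[0];print("knob z",135+(179.36-b)/.384)
arc(o,[-.1],z=.145)
for z in(.137,.091):print((proj(f,[*( [S[0]-.13*np.cos(.1-YAW*-1*0)]),0,z]) if 0 else 0))
for th in(-.06,-.1,-.14):
    c,s=np.cos(YAW),np.sin(YAW);x,y=-.13*np.cos(th),.13*np.sin(th)
    print(th,(proj(f,[S[0]+c*x-s*y,S[1]+s*x+c*y,.137])-[200,100])*7+3)
a=cv2.resize(f["frame"][100:185,200:290],None,fx=7,fy=7,interpolation=cv2.INTER_CUBIC);cv2.imwrite("pics/s22.png",a)
f=r.grab_frame("top")
a=cv2.resize(f["frame"][150:270,130:250],None,fx=5,fy=5,interpolation=cv2.INTER_CUBIC);cv2.imwrite("pics/t22.png",a)
```

```text
t 21.20 th -0.104 rad 0.1312 z 0.1687 Ftan(resist) 0.4 Frad -0.3 Fz -0.2 w 0.0002
t 21.2 tcp [0.4791 0.0033 0.1687] F [ 0.2  0.5 -0.2] Mo [-0.   -0.02 -0.01] w 0.0002
[[ 0.991 -0.001 -0.133]
 [ 0.133  0.012  0.991]
 [ 0.001 -1.     0.012]]
q [ 0.72  0.41 -1.02  2.02  0.42  0.94  1.18]
knob z 136.93470528455288
-0.1 [ 1.2 23.7  0.2] [-0.66 -0.27  0.05]
0
0
-0.06 [156.93445012 430.30035553]
-0.1 [160.11032668 435.11884496]
-0.14 [163.92229791 439.92822852]
```

View pics/s22.png

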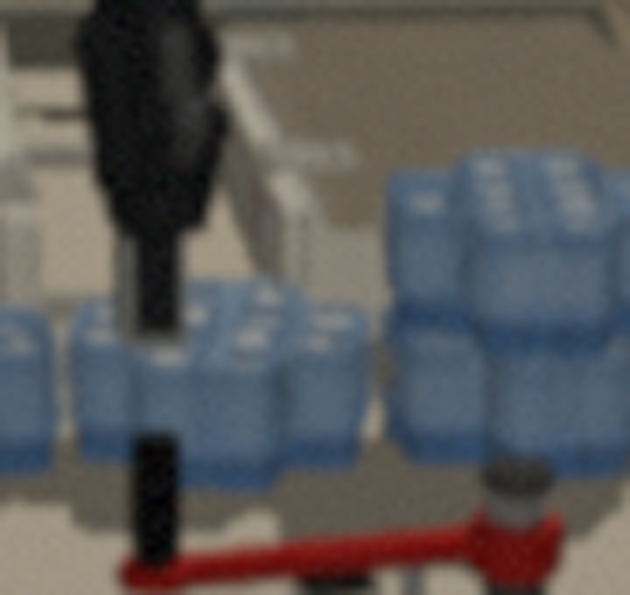

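View pics/t22.png

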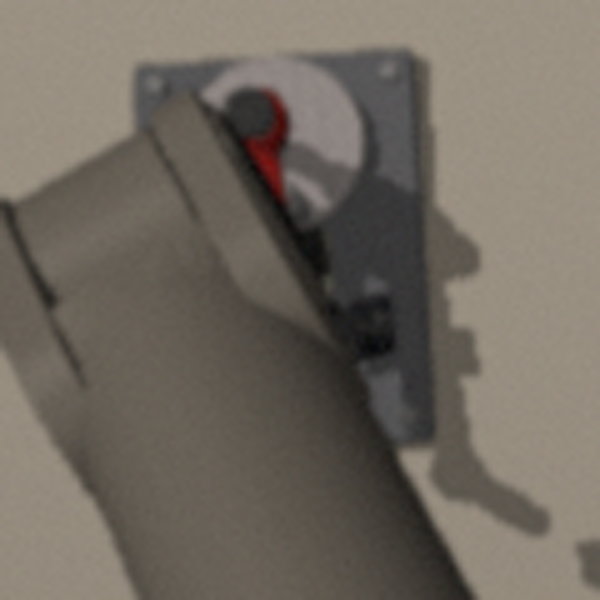

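Call:
drive_tool(series=[[1.2, 8, 0, -0.6, 0, 0, 0], [1.2, 16, 0, -0.6, 0, 0, 0], [1.2, 22, 0, -0.6, 0, 0, 0], [1.2, 26, 0, -0.6, 0, 0, 0], [1.2, 28, 0, -0.6, 0, 0, 0]])

```text
clock: 21.8
tcp_pos: [0.4802, 0.004, 0.1402]
orientation: [-1.567, -0.105, 0.105]
contact_force: [0.6, 0.1, 0.4]
grip_width: 0.0
```

Run:
```python
from h import *
from bench import r
o=r.get_obs();hs(o)
f=r.grab_frame("side");b=boss(f["frame"])[0];print("knob z",135+(179.36-b)/.384)
a=cv2.resize(f["frame"][110:195,200:290],None,fx=7,fy=7,interpolation=cv2.INTER_CUBIC);cv2.imwrite("pics/s23.png",a)
```

```text
t 21.80 th -0.100 rad 0.1300 z 0.1402 Ftan(resist) 0.0 Frad -0.6 Fz 0.4 w 0.0000
knob z 136.92036178210776
```

View pics/s23.png

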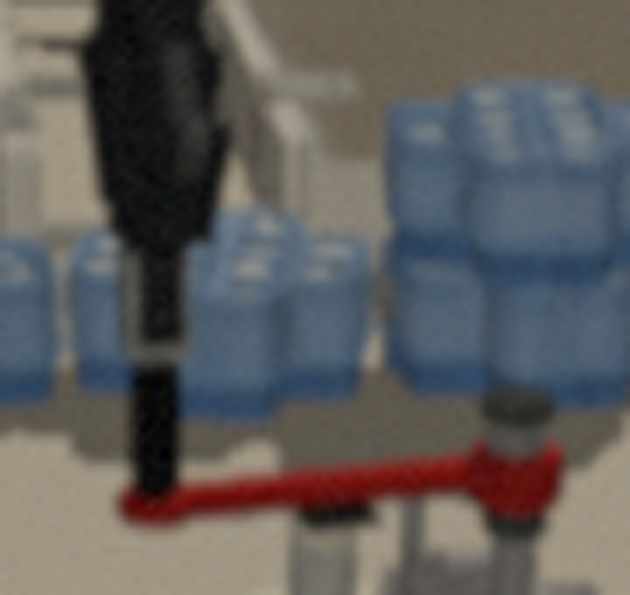

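Aligned on the knob, 3 mm above. Press slowly.

Call:
drive_tool(series=[[0, 1.5, 0, 0, 0, 0, 0], [0, 3, 0, 0, 0, 0, 0], [0, 4, 0, 0, 0, 0, 0]])

```text
clock: 22.15
tcp_pos: [0.4803, 0.0039, 0.1363]
orientation: [-1.567, -0.105, 0.104]
contact_force: [-1.0, -0.6, 1.8]
grip_width: 0.0
```

Run:
```python
from h import *
from bench import r
o=r.get_obs();hs(o)
f=r.grab_frame("side");b=boss(f["frame"])[0];print("knob z",135+(179.36-b)/.384)
```

```text
t 22.15 th -0.100 rad 0.1300 z 0.1363 Ftan(resist) -0.5 Frad 1.1 Fz 1.8 w 0.0000
knob z 136.14898371137872
```

Call:
drive_tool(series=[[0, 0.8, 0, 0, 0, 0, 0], [0, 1.6, 0, 0, 0, 0, 0], [0, 2.4, 0, 0, 0, 0, 0]])

```text
clock: 22.5
tcp_pos: [0.4802, 0.0038, 0.1339]
orientation: [-1.567, -0.105, 0.105]
contact_force: [-2.5, -0.7, 3.8]
grip_width: -0.0001
```

Run:
```python
from h import *
from bench import r
o=r.get_obs();hs(o)
f=r.grab_frame("side");b=boss(f["frame"])[0];print("knob z",135+(179.36-b)/.384)
```

```text
t 22.50 th -0.101 rad 0.1301 z 0.1339 Ftan(resist) -0.3 Frad 2.6 Fz 3.8 w -0.0001
knob z 134.30198402041094
```

Call:
drive_tool(series=[[0, 0.8, 0, 0, 0, 0, 0], [0, 1.6, 0, 0, 0, 0, 0], [0, 2.2, 0, 0, 0, 0, 0]])

```text
clock: 22.85
tcp_pos: [0.48, 0.0039, 0.1318]
orientation: [-1.567, -0.105, 0.105]
contact_force: [-2.9, -0.2, 7.3]
grip_width: 0.0001
```

Run:
```python
from h import *
from bench import r
o=r.get_obs();hs(o)
f=r.grab_frame("side");b=boss(f["frame"])[0];print("knob z",135+(179.36-b)/.384)
```

```text
t 22.85 th -0.100 rad 0.1302 z 0.1318 Ftan(resist) 0.2 Frad 2.9 Fz 7.3 w 0.0001
knob z 132.59056889537456
```

Call:
drive_tool(series=[[0, 0.6, 0, 0, 0, 0, 0], [0, 1.2, 0, 0, 0, 0, 0], [0, 1.2, 0, 0, 0, 0, 0]])

```text
clock: 23.2
tcp_pos: [0.4799, 0.0039, 0.1311]
orientation: [-1.568, -0.105, 0.105]
contact_force: [-5.4, -1.0, 12.5]
grip_width: -0.0001
```

Run:
```python
from h import *
from bench import r
o=r.get_obs();hs(o)
f=r.grab_frame("side");b=boss(f["frame"])[0];print("knob z",135+(179.36-b)/.384)
```

```text
t 23.20 th -0.100 rad 0.1303 z 0.1311 Ftan(resist) -0.3 Frad 5.5 Fz 12.5 w -0.0001
knob z 132.2598342002601
```

Call:
drive_tool(series=[[0, 0.3, 0, 0, 0, 0, 0], [0, 0.6, 0, 0, 0, 0, 0], [0, 0.6, 0, 0, 0, 0, 0]])

```text
clock: 23.55
tcp_pos: [0.4799, 0.0039, 0.1312]
orientation: [-1.569, -0.104, 0.105]
contact_force: [-4.3, -0.5, 12.7]
grip_width: -0.0003
```

Run:
```python
from h import *
from bench import r
o=r.get_obs();hs(o)
f=r.grab_frame("side");b=boss(f["frame"])[0];print("knob z",135+(179.36-b)/.384)
```

```text
t 23.55 th -0.100 rad 0.1303 z 0.1312 Ftan(resist) 0.1 Frad 4.3 Fz 12.7 w -0.0003
knob z 132.2338113510233
```

Call:
drive_tool(series=[[0, -2, 0, 0, 0, 0, 0], [0, -10, 0, 0, 0, 0, 0], [0, -30, 0, 0, 0, 0, 0], [0, -60, 0, 0, 0, 0, 0], [0, -100, 0, 0, 0, 0, 0]])

```text
clock: 24.1
tcp_pos: [0.4789, 0.0039, 0.2314]
orientation: [-1.568, -0.103, 0.108]
contact_force: [0.8, -1.6, 1.0]
grip_width: -0.0001
```

Run:
```python
from h import *
from bench import r
o=r.get_obs();hs(o)
f=r.grab_frame("side");b=boss(f["frame"])[0];print("knob z",135+(179.36-b)/.384)
a=cv2.resize(f["frame"][130:215,200:290],None,fx=7,fy=7,interpolation=cv2.INTER_CUBIC);cv2.imwrite("pics/s24.png",a)
for z in (.046,.074):
  print((proj(f,[.5388,.0195,z])-[200,130])*7+3)
```

```text
t 24.10 th -0.099 rad 0.1313 z 0.2314 Ftan(resist) -1.7 Frad -0.6 Fz 1.0 w -0.0001
knob z 132.2639642506253
[325.65804674 451.23383399]
[326.20855253 376.92731834]
```

View pics/s24.png

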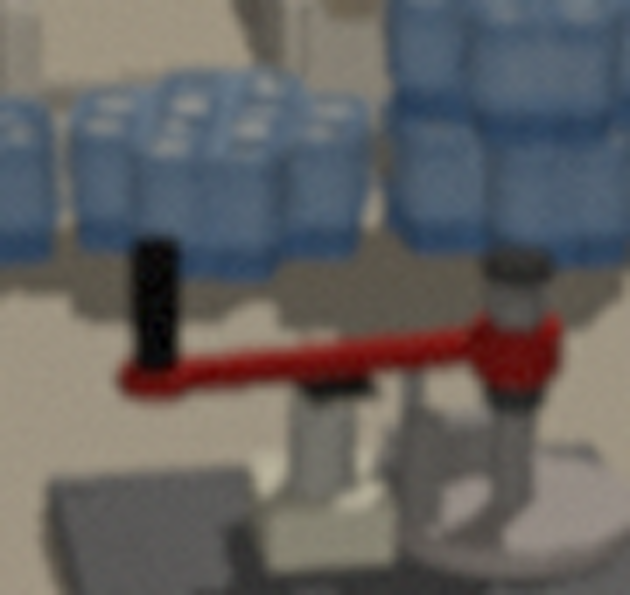

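Run:
```python
from h import *
from bench import r
f=r.grab_frame("side");d=np.abs(f["frame"].astype(int)-cv2.imread("pics/side0.png").astype(int)).max(2)
print("beaker/timer diff",d[235:320,275:350].mean(),(d[235:320,275:350]>40).sum())
print("hold",r.get_obs()["contact_force"].round(1))
print(r.hand_in())
```

```text
beaker/timer diff 3.7148235294117646 0
hold [-0.2  0.8 -0.6]
the job is handed in; nothing more can be done
None
```

The vial is in the socket, the handle is down in the notch, and the job was handed in at about 24 s of the 72 s allowed. `hand_in` gave no verdict, so what follows rests on my own checks.

**Vial:** I set it on the socket floor while the handle was still open and felt about 15 N when it seated. In the side view its cap top lay about 1 px from where a home vial should appear. It still looks upright under the lever pad.

**Handle:** I led the knob between loosely open fingers over the hump, with resistance readings of at most about 8 N. I felt the stop at about 8 N and backed off about 4 mm.

**Pressing down:** I pressed on the knob top with closed fingertips until it stopped moving, at about 12.7 N. After I let go, it stayed down.

**Last checks:**
- **Knob height:** the image gives about 132.3 mm, against the 133.5 mm limit. The fingertip reading at the bottom was 131.2 mm, so the two differ by about 1 mm. Both are within the limit.
- **Beaker and timer:** no visible change from the first picture.
- **Robot:** clear of everything, about 10 cm above the knob, with no contact force beyond noise.

**Went wrong on the way:** the first lowering was about 3 mm off to the side and touched the socket rim lightly. I raised the vial, re-centred it and lowered it again without trouble.

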